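# Fetch the cooling cube with spring tongs

## Robot

A 7-joint arm with a two-finger parallel gripper is mounted at the origin on the work surface. World frame = base frame: x ahead of the robot, y to its left, z up, the work surface at z = 0. Lengths are in m, angles in rad, forces in N, time in s.
With the tool pointing down it reaches from about 0.425 to 0.95 m from the base axis. Payload 16.7 kg.
Tool frame: the origin (TCP) lies between the finger pads; the fingertips stand ahead of it and the grasp point (between the pads) lies 3 mm ahead of it (tip_reach is the z of the fingertips in the tool frame, in m); z points along the fingers, y is the direction in which the jaws open and shut (so a half turn about z gives the same grasp; the last joint's range is limited). The gripper opens to 94 mm and grips with 3 to 60 N. Pads are 16 mm wide; open, the fingers measure 119 mm over their backs; the gripper's body (75 mm by 177 mm) begins 78 mm behind the grasp point.
Start: joints at [1.008, 0.426, 0.074, 1.606, -0.034, 1.111, -0.067], TCP at [0.271, -0.618, 0.227] pointing down, gripper open.
Joint ranges: [-2.85, 2.85], [-0.5, 2.14], [-1.23, 1.37], [0.21, 2.46], [-1.02, 4.16], [0.16, 2.05], [-2.73, 2.73]. Speed limits (rad/s): [1.89, 1.89, 2.39, 2.39, 3.01, 3.01, 3.01].

## Interface

Orientations are given as a unit quaternion [w, x, y, z].
In Python, from station import sense, grab_frame, job_done, spot_in, trace, landmark_of, tip_reach gives the robot as it stands.
- The arm moves only by the tool carry_out, never from a script. Its argument "targets" is a list of rows, each a list of 3 entries, a list of its own where there are three numbers: the shift along the tool's x, y, z in mm, then the turn about the tool's z in rad, then the finger opening in mm, from 0 to 94. In form: [[[x, y, z], yaw, fingers], ...]. A call has 1 to 5 rows; each row is the pose to reach, as a shift and turn from the pose measured when the call began, along the tool's axes at that moment; what a row does not reach only later rows make up. A row lasts 1/10 s, in which the tool goes at most 50 mm and 8.59 degrees, less where a joint would pass 70% of its speed; a pose out of reach is approached as far as the arm can. A call with a gripper value outside its range is refused whole. The fingers move at their own pace and stop on an object; "squeeze" is the grip in N (left out, the last holds). Time passes only in rows, so rows that repeat a pose let the fingers close. It gives the time, the measured TCP pose, the force and the opening at its end, in the units of the state.
- sense(): the state, without advancing time (a new reading comes with each control period).
- grab_frame(name): name is "side" or "top"; returns a dict with "pixels" (480x640x3 uint8, blue, green, red), "fx", "fy", "cx", "cy" (pixels), "camera_from_world" (4x4, takes a point from world to camera coordinates). Camera axes: x right, y down, z forward; pixel columns grow to the right and rows downward; lengths in m; the calibration is good to about 2 mm. A picture is of the moment at which its call begins. There is no depth.
- job_done(): hands the job in, once; it reports no verdict.
Trained networks look in the newest picture that a camera, given by its name, has taken for a name from the list of things; names that differ only in an ending like _2 or _b are one class to them, and where a whole thing is asked for, a point or a joint stands for the part that bears it (a point fixed in the world has none). Each returns a list of dicts, best first, with "p" (0 to 1); they miss things now and then, are a little off and sometimes report something else, mostly with a low value. They report only what shows in the picture. A call takes as long as a camera call. They do not tell look-alikes from the thing itself.
- spot_in(label, camera): "bbox" ([left, top, right, bottom] in pixels, round what is visible of it).
- trace(label, camera): "region" (480x640 bool, what is visible of it) and "bbox" ([left, top, right, bottom] in pixels, round what is visible of it).
- landmark_of(label, camera): "at" ([row, column] in pixels: a listed point, or the origin of a listed thing).
The state is a dict: "t": time; "joint_pos": joint angles; "dq": joint speeds; "joint_efforts": joint torques, N m; "eef_pos": TCP position; "tool_rot": TCP orientation; "ft_force": force on the tool from outside, world axes, zero at the start; "wrist_torque": the same for the moment, N m; "opening": opening from 0.0 (shut) to 1.0 (fully open).
Only numpy, scipy, OpenCV 4.12 (cv2) and the standard library are available. Lean on these libraries where they do the work, as an engineer would, in place of code of your own. Each camera call takes 0.05 s, during which the arm holds its last target.

## Task

Take the red-handled spring tongs out of their wooden stand and, squeezing them, fetch the little steel cooling cube from the bottom of the narrow white well. Lower it inside the brown mug that has the cream band, let it go there, and hang the tongs back upright in their stand. Never touch the cube with the gripper's fingers, and do not shift or tip the mugs, the kettle, the caddy or the spoon.

Things in the scene. Friction and masses are not known exactly. Their poses are not given: they have to be found in the camera images.
- tongs_grip (a point): Handle centre of the loose spring tongs (100 g), hanging upright, tips down. z up along the tongs, y the squeeze line, x across. Two flat red plates, each 30 wide (x), 6 thick, 50 tall (z -30 to +20 from here), 50 over their outer faces (y) at rest. A black bridge 18 x 26 joins them at z +16 to +28. Held at 46 over the plates, the springs press on the gripper enough to carry the tongs
- tongs: The same tongs; origin 30 below tongs_grip, between the legs at the lower ends of the plates: the shoulders by which they hang on the stand. Axes as tongs_grip. Below each plate a straight steel leg, 10 wide (x), 5 thick, runs 105 down to the tip; at rest the legs' inner faces are 30 apart, the outer faces 40
- tongs_tip (a point): Point midway between the tips of the tongs' legs, at their lower ends, 135 below tongs_grip; axes as tongs_grip
- jaw_l (a joint): How far the tongs' side at +y (plate and leg in one piece, always parallel) is squeezed in: 0 at rest to 0.010 m. Each mm squeezed at the plates is a mm less between the tips. Sprung outward with 3 N at rest plus 0.5 N per mm
- jaw_r (a joint): The same for the tongs' side at -y; 0 at rest, grows to 0.010 m as it is squeezed in; same spring
- stand: Fixed wooden tongs stand on a dark foot (60 x 90): a sleeve 34 (x) x 62 (y), rim at z 120, with an upright slot 18 (x) x 50 (y), 112 deep, open at the top. Origin at the underside's centre, z up. The legs hang in the slot, the shoulders rest on the rim, squeeze line along the stand's y (either way round); the handle centre is then at z 150
- well: Fixed narrow white ceramic well, 38 (x) x 58 (y) outside on a foot 54 x 74, rim at z 90. Inside 26 (x) x 46 (y), 80 deep, floor at z 10. Origin at the underside's centre, z up
- cube_center (a point): Centre of the loose steel cooling cube, 16 x 16 x 16, about 30 g; it lies flat on the floor of the well near the middle, its sides nearly along the well's x and y; z up
- cube: The same steel cube; origin at the centre of its underside
- mug_band_in (a point): Centre of the inner floor (5 above the table) of the loose brown mug with a cream rim and a cream band 15 deep below it. Mug 88 tall, 86 across, open mouth at least 76 across inside, handle at its own +y reaching 79 from the axis; 0.33 kg. z up
- mug_plain_in (a point): The same point of the other brown mug, same shape, plain, without a band: not to be used
- kettle: White ceramic kettle on the round brown wicker-look tray at the left side; origin under its base; leave alone
- caddy: Steel caddy 102 across, 124 tall, on the right; origin under its base; leave alone
- spoon: Spoon with a steel bowl and wooden handle, 150 long, lying on the dresser between the well and the stand; origin near its middle; leave alone
There are look-alikes about, which are no part of the job. Of the things that look like the well, take the one that is farthest from the robot's base at the start.

How it is judged:
By the outcome, as a careful person would: the job done as asked, in the order asked, and still so for the second after the job is handed in, with the robot touching nothing.
It also fails if it takes over 67 s, if anything falls off the work surface, if the arm or the gripper's body presses on something with over 40 N, if the wrist force passes 120 N, or if a joint passes its speed limit or range.

## Working session

There is one attempt and no reset: what is moved stays moved. The work goes in short steps, Python scripts to look and compute and a tool call to move; the robot and the scene stay as the last step left them, time stands still between calls to the robot, and variables do not carry over. Pictures are saved under pics/ and viewed, and the job is handed in when it is done.

Besides the shell and the picture viewer there is one more tool, called as a command line: name --argument value ..., lists and objects as JSON in quotes. carry_out: Moves the arm, as the interface text tells. Its arguments: {"type":"object","properties":{"targets":{"type":"array","items":{"type":"array"}},"squeeze":{"type":"number"}},"required":["targets"]}

```bash
ls; mkdir -p pics
cat > h.py <<'E'
import numpy as np,cv2
from station import *
def save(name,fn):
    f=grab_frame(name); cv2.imwrite('pics/'+fn,f['pixels']); return f
E
python3 - <<'E'
from h import *
np.set_printoptions(precision=4,suppress=True)
for c in('side','top'):
    f=save(c,c+'0.png'); print(c,f['fx'],f['fy'],f['cx'],f['cy']);print(np.array(f['camera_from_world']))
s=sense();print(s);print(tip_reach)
E
```

```text
pics
side 450.77625455222284 450.77625455222284 323.82210877427417 234.73101470703205
[[-0.71   -0.7041  0.0135  0.4275]
 [-0.4018  0.3892 -0.8289  0.2506]
 [ 0.5784 -0.5939 -0.5592  0.8533]
 [ 0.      0.      0.      1.    ]]
top 498.41947403173356 498.41947403173356 323.4867253143774 243.6246452037961
[[-0.0199 -0.9995  0.0228  0.0889]
 [-0.9956  0.0178 -0.0921  0.507 ]
 [ 0.0917 -0.0245 -0.9955  1.5141]
 [ 0.      0.      0.      1.    ]]
{'t': 0.1, 'joint_pos': array([ 1.0075,  0.4266,  0.0738,  1.6065, -0.0341,  1.1108, -0.0671]), 'dq': array([ 0.0005, -0.0013,  0.0011, -0.0015,  0.0008,  0.0016,  0.0002]), 'joint_efforts': array([  0.0081, -93.7453,   3.6773, -45.5036,  -0.0486,   0.0168,
        -0.    ]), 'eef_pos': array([ 0.2712, -0.6177,  0.2269]), 'tool_rot': array([-0.0005,  0.9787,  0.2054, -0.0002]), 'ft_force': array([-0.5575, -0.161 ,  0.3266]), 'wrist_torque': array([-0.0504,  0.028 , -0.009 ]), 'opening': 1.0002534395741525}
0.022
```

View pics/side0.png

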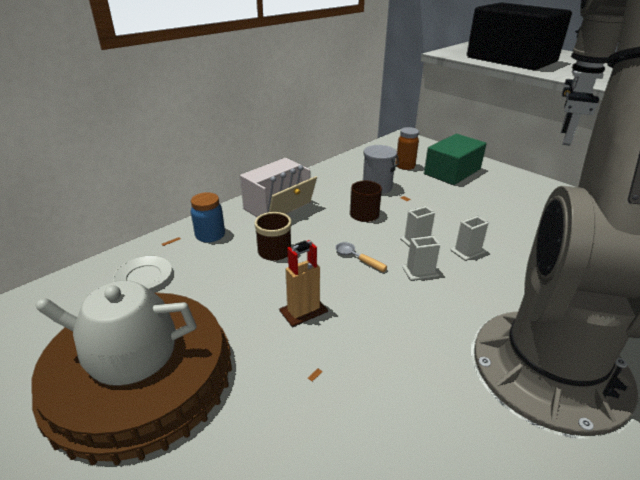

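View pics/top0.png

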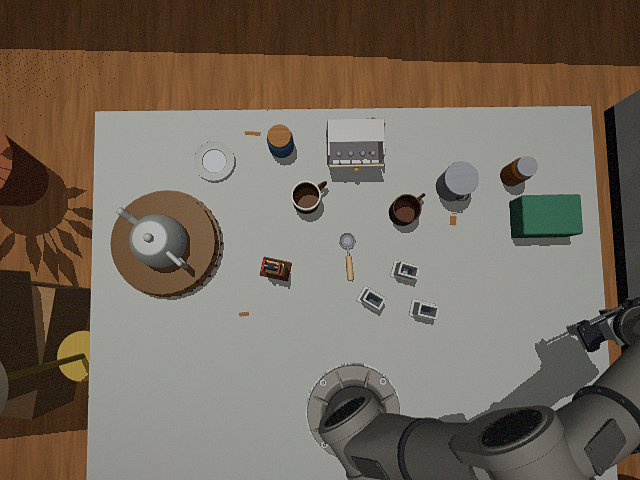

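```bash
cat >> h.py <<'E'
def cam(f):
    T=np.array(f['camera_from_world']);K=np.array([[f['fx'],0,f['cx']],[0,f['fy'],f['cy']],[0,0,1]]);return K,T
def proj(f,P):
    K,T=cam(f);p=(np.c_[np.atleast_2d(P),np.ones(len(np.atleast_2d(P)))]@T.T)[:,:3]@K.T;return p[:,:2]/p[:,2:]
def onz(f,uv,z):
    K,T=cam(f);R,t=T[:3,:3],T[:3,3];d=R.T@np.linalg.inv(K)@np.array([uv[0],uv[1],1.]);o=-R.T@t
    return o+d*(z-o[2])/d[2]
def crop(f,fn,x0,y0,w,h,s):
    im=f['pixels'][y0:y0+h,x0:x0+w];cv2.imwrite('pics/'+fn,cv2.resize(im,None,fx=s,fy=s,interpolation=cv2.INTER_CUBIC))
E
python3 - <<'E'
from h import *
np.set_printoptions(precision=4,suppress=True)
f=grab_frame('top')
crop(f,'t_w.png',350,250,100,75,8)
crop(f,'t_s.png',240,230,100,75,8)
for l in('well','stand','cube_center','tongs_grip','tongs','mug_band_in','mug_plain_in','spoon','caddy','kettle'):
  for c in('top','side'):
    print(l,c,[(np.round(d['at'],1),round(d['p'],2)) for d in landmark_of(l,c)][:4]) if c=='top' else None
g=grab_frame('side')
crop(g,'s_w.png',390,195,110,90,7)
crop(g,'s_s.png',260,230,100,100,6)
for l in('well','stand','cube_center','tongs_grip','tongs','mug_band_in'):
    print(l,'side',[(np.round(d['at'],1),round(d['p'],2)) for d in landmark_of(l,'side')][:4])
E
```

```text
well top [(array([298.6, 370.1]), 0.97), (array([307.7, 424.2]), 0.89), (array([272.4, 405.2]), 0.82), (array([271.5, 404.8]), 0.25)]
stand top [(array([270.9, 274.8]), 0.76)]
cube_center top [(array([271.8, 404.3]), 0.46)]
tongs_grip top [(array([266.9, 269.8]), 0.5)]
tongs top [(array([265.7, 274.6]), 0.65)]
mug_band_in top [(array([200.7, 303.9]), 0.9)]
mug_plain_in top [(array([211.6, 398.5]), 0.8)]
spoon top [(array([259.1, 346.3]), 0.83)]
caddy top [(array([188. , 453.7]), 0.68)]
kettle top [(array([240.5, 162.4]), 0.57)]
well side [(array([250. , 467.5]), 0.82), (array([241.3, 420.2]), 0.62), (array([274.2, 419.4]), 0.58)]
stand side [(array([248. , 271.6]), 0.72), (array([311.7, 303.4]), 0.57)]
cube_center side []
tongs_grip side [(array([252. , 302.3]), 0.92)]
tongs side [(array([265.4, 301.4]), 0.88)]
mug_band_in side [(array([188.2, 374.5]), 0.72), (array([249.9, 275.3]), 0.6)]
```

```bash
cd pics; python3 -c "
import cv2,numpy as np
a=[cv2.imread(x) for x in('t_w.png','t_s.png','s_w.png','s_s.png')]
print([x.shape for x in a])"
```

```text
[(600, 800, 3), (600, 800, 3), (630, 770, 3), (600, 600, 3)]
```

View pics/t_w.png

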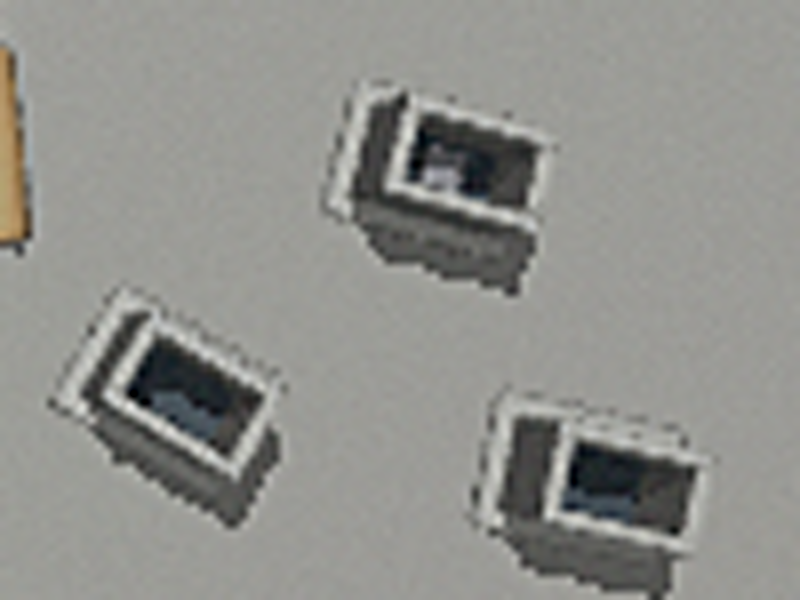

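View pics/t_s.png

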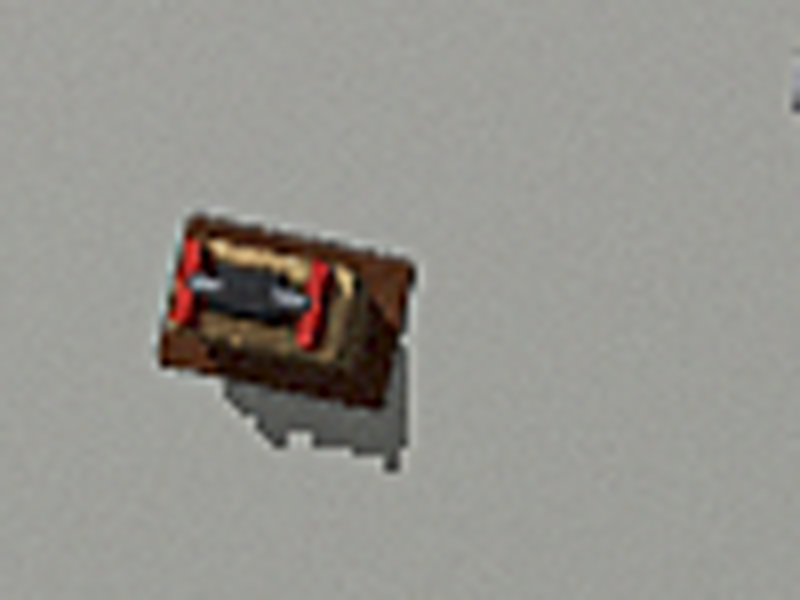

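View pics/s_w.png

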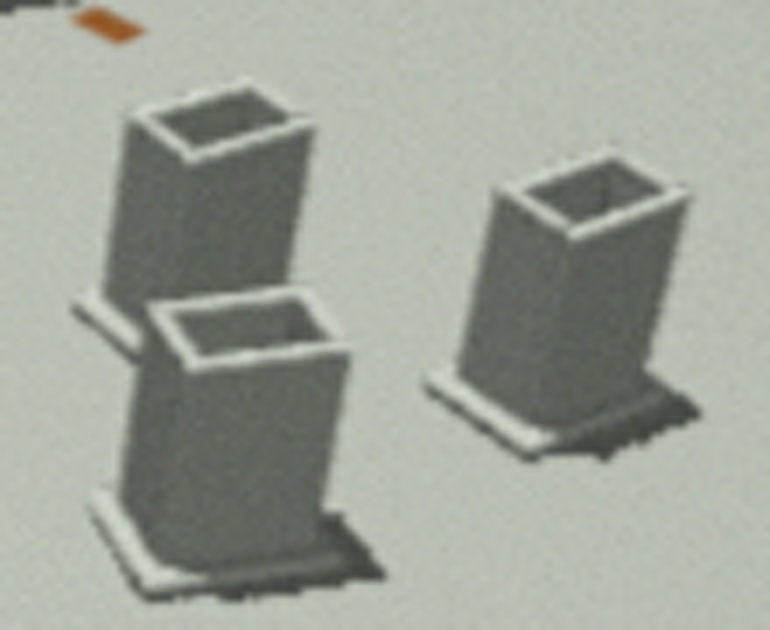

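View pics/s_s.png

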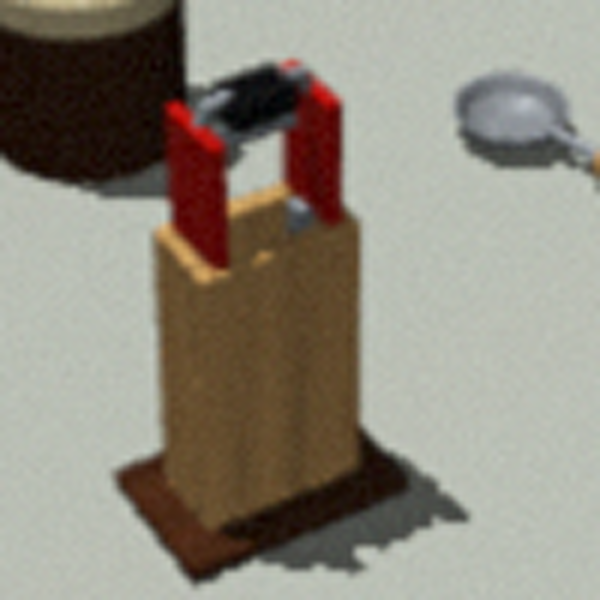

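```bash
cat > fit.py <<'E'
from h import *
from scipy.optimize import least_squares
np.set_printoptions(precision=4,suppress=True)
F={c:grab_frame(c) for c in('top','side')}
def uncrop(pts,x0,y0,s): return (np.array(pts,float)+.5)/s-.5+[x0,y0]
def fit(obs,x0,label):
    # obs: list (cam, model pts, uv)
    def P(q,M):
        c,s=np.cos(q[2]),np.sin(q[2]);M=np.array(M,float);return np.c_[q[0]+c*M[:,0]-s*M[:,1],q[1]+s*M[:,0]+c*M[:,1],M[:,2]]
    fun=lambda q:np.concatenate([(proj(F[c],P(q,M))-uv).ravel() for c,M,uv in obs])
    r=least_squares(fun,x0);print(label,r.x,'deg',np.degrees(r.x[2]),'rms',np.sqrt(np.mean(r.fun**2)));print(r.fun.reshape(-1,2).round(2).tolist());return r.x
def rect(a,b,z): return [[-a/2,b/2,z],[a/2,b/2,z],[a/2,-b/2,z],[-a/2,-b/2,z]]
E
python3 - <<'E'
from fit import *
# guesses
for uv in[(405,271),(372,299),(424,310)]:
    p=onz(F['top'],uv,.09);print(p,np.hypot(*p[:2]),proj(F['side'],p))
t=uncrop([(407,93),(552,140),(535,228),(388,190)],350,250,8)
s=uncrop([(248,80),(315,122),(190,160),(128,118)],390,195,7)
# in top: image right = -y, up = +x
for z in t: print('well top corner',onz(F['top'],z,.09))
for z in s: print('well side corner',onz(F['side'],z,.09))
t=uncrop([(192,215),(415,262),(382,408),(162,365)],240,230,8)
for z in t: print('foot top',onz(F['top'],z,.006))
t=uncrop([(190,240),(180,322),(322,262),(308,348)],240,230,8)
for z in t: print('plate top',onz(F['top'],z,.17))
s=uncrop([(170,102),(225,142),(342,100),(290,62)],260,230,6)
for z in s: print('plate side',onz(F['side'],z,.17))
E
```

```text
[ 0.4172 -0.1573  0.09  ] 0.4458309598225041 [[420.2314 213.8125]]
[ 0.3373 -0.0576  0.09  ] 0.34215627170485435 [[424.1902 242.6358]]
[ 0.3022 -0.2091  0.09  ] 0.3674793348869315 [[471.6553 223.7854]]
well top corner [ 0.4463 -0.1448  0.09  ]
well top corner [ 0.428  -0.1978  0.09  ]
well top corner [ 0.3958 -0.1903  0.09  ]
well top corner [ 0.4108 -0.1366  0.09  ]
well side corner [ 0.4311 -0.1989  0.09  ]
well side corner [ 0.3968 -0.1911  0.09  ]
well side corner [ 0.4132 -0.1365  0.09  ]
well side corner [ 0.4459 -0.1443  0.09  ]
foot top [0.4735 0.2655 0.006 ]
foot top [0.4537 0.1794 0.006 ]
foot top [0.3975 0.1929 0.006 ]
foot top [0.4157 0.2775 0.006 ]
plate top [0.4536 0.2505 0.17  ]
plate top [0.4253 0.2542 0.17  ]
plate top [0.4451 0.205  0.17  ]
plate top [0.4155 0.2101 0.17  ]
plate side [0.4568 0.2488 0.17  ]
plate side [0.4283 0.2507 0.17  ]
plate side [0.4189 0.2081 0.17  ]
plate side [0.4463 0.2052 0.17  ]
```

Run:
```python
from fit import *
w=.09
R=lambda a,b,z:np.array(rect(a,b,z))
W=R(.038,.058,.09) # order: (-x,+y),(+x,+y),(+x,-y),(-x,-y)
t=uncrop([(388,190),(407,93),(552,140),(535,228)],350,250,8)
s=uncrop([(190,160),(128,118),(248,80),(315,122)],390,195,7)
Wi=R(.026,.046,.09)
si=uncrop([(191,145),(150,122),(246,95),(291,118)],390,195,7)
fit([('top',W,t)],[.42,-.16,-.25],'well top')
fit([('side',W,s),('side',Wi,si)],[.42,-.16,-.25],'well side')
fit([('top',W,t),('side',W,s)],[.42,-.16,-.25],'well')
Ft=R(.06,.09,.006)
t=uncrop([(162,365),(192,215),(415,262),(382,408)],240,230,8)
fit([('top',Ft,t)],[.435,.23,-.2],'stand foot top')
fs=uncrop([(195,582),(118,478),(408,484)],260,230,6)
fit([('side',Ft[[0,1,3]],fs)],[.435,.23,-.2],'stand foot side')
S=R(.034,.062,.12)
ss=uncrop([(210,284),(157,230),(290,184),(358,217)],260,230,6)
fit([('side',S,ss)],[.435,.23,-.2],'stand rim side')
T=R(.030,.050,.17)
t=uncrop([(175,322),(188,240),(328,262),(312,348)],240,230,8)
s=uncrop([(225,142),(170,102),(290,62),(342,100)],260,230,6)
fit([('top',T,t)],[.435,.23,-.2],'tongs top')
fit([('side',T,s)],[.435,.23,-.2],'tongs side')
print('cube',onz(F['top'],uncrop([(440,172)],350,250,8)[0],.022))
```

```text
well top [ 0.4202 -0.1674 -0.2807] deg -16.08291141531313 rms 0.5694686524959021
[[-0.78, 0.28], [-0.01, -0.07], [0.88, -0.85], [-0.09, 0.63]]
well side [ 0.4219 -0.1676 -0.279 ] deg -15.983643946561877 rms 0.47194691626336366
[[0.08, 0.53], [-0.56, -0.43], [0.05, -0.4], [0.21, 0.29], [0.3, 0.96], [-0.36, -0.5], [0.04, -0.95], [0.25, 0.35]]
well [ 0.421  -0.1673 -0.2774] deg -15.896206631140876 rms 0.5139905410632591
[[-0.8, 0.05], [-0.08, -0.3], [0.83, -1.15], [-0.1, 0.35], [0.34, 0.73], [-0.34, -0.24], [0.26, -0.23], [0.45, 0.46]]
stand foot top [ 0.4351  0.2288 -0.2199] deg -12.600803817199095 rms 0.36958045808765727
[[-0.57, 0.03], [-0.24, -0.22], [0.33, -0.29], [0.49, 0.47]]
stand foot side [ 0.4352  0.2304 -0.2165] deg -12.406999501728443 rms 0.6329938260603264
[[-0.07, -0.08], [-1.06, -0.04], [1.13, -0.01]]
stand rim side [ 0.4368  0.2308 -0.1151] deg -6.5923857841842635 rms 1.2511447894005527
[[-0.21, 0.9], [-1.34, 1.26], [1.37, -2.52], [0.24, 0.03]]
tongs top [ 0.4349  0.2297 -0.1882] deg -10.783826566603498 rms 0.22759471831996536
[[-0.41, 0.19], [-0.1, -0.24], [0.21, 0.05], [0.3, -0.01]]
tongs side [ 0.4377  0.2279 -0.1376] deg -7.886226466686307 rms 0.8996698998601982
[[-0.85, 1.33], [-0.46, 0.56], [0.51, -1.41], [0.83, -0.72]]
cube [ 0.4193 -0.1687  0.022 ]
```

```bash
cat >> h.py <<'E'
def go(x,y,z,th,tilt=True):
    """shift (mm, tool axes) and turn so TCP is at x,y,z with tool x axis at world angle th (or th+180)"""
    from scipy.spatial.transform import Rotation as Ro
    s=sense();q=s['tool_rot'];R=Ro.from_quat([q[1],q[2],q[3],q[0]]).as_matrix()
    d=R.T@(np.array([x,y,z])-s['eef_pos'])*1000
    cur=np.arctan2(R[1,0],R[0,0]);e=(th-cur+np.pi)%(2*np.pi)-np.pi
    print('t',round(s['t'],2),'pos',s['eef_pos'].round(4),'ang',round(cur,4),'tiltz',R[:,2].round(4),'open',round(s['opening']*94,1),'F',s['ft_force'].round(1),'j',s['joint_pos'].round(2))
    print('  shift',d.round(1),'turn',round(-e,4),'mm rows',round(np.linalg.norm(d)/50,1),'rot rows',round(abs(e)/.15,1))
E
python3 - <<'E'
from fit import *
m=[d for d in trace('mug_band_in','top')];print([(round(d['p'],2),d['bbox']) for d in m])
f=F['top'];crop(f,'t_m.png',280,170,60,45,13)
crop(F['side'],'s_m.png',245,200,60,60,10)
# points ring
go(.5,-.3,.3,-.2)
for th in (0,):
    c=onz(f,(307,192),.088);print(c,proj(F['side'],c))
E
```

```text
[(0.86, [290.0, 180.6, 328.4, 216.0])]
t 1.35 pos [ 0.2714 -0.618   0.2274] ang 0.4138 tiltz [ 0.      0.0001 -1.    ] open 94.2 F [-0.4  0.3  0.5] j [ 1.01  0.43  0.07  1.61 -0.03  1.11 -0.07]
  shift [ 337.2 -199.3  -72.5] turn 0.6138 mm rows 8.0 rot rows 4.1
[0.6577 0.1269 0.088 ] [[271.9611 219.6274]]
```

View pics/t_m.png

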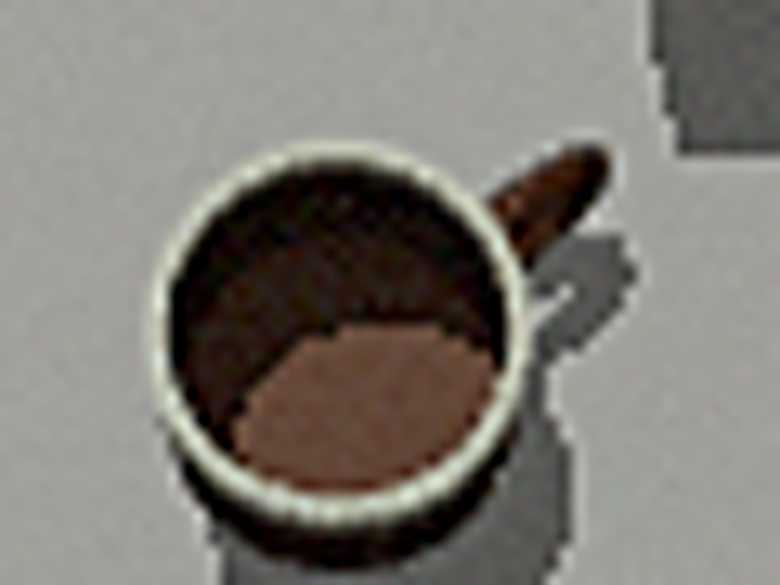

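View pics/s_m.png

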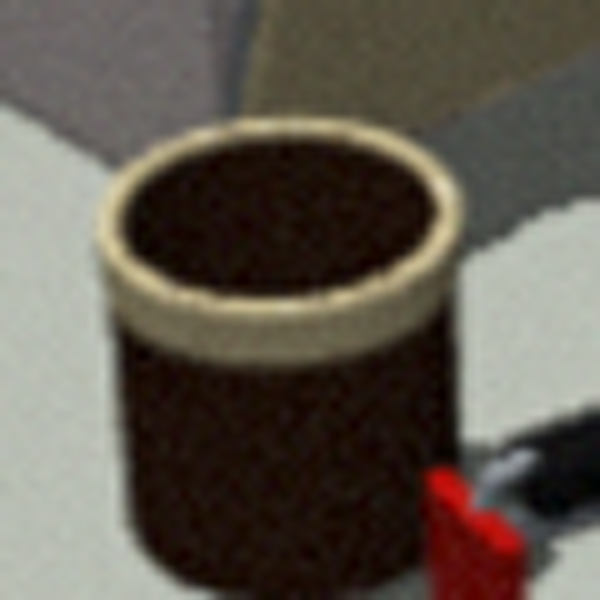

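carry_out --targets '[[[337, -199, -73], 0.61, 94], [[337, -199, -73], 0.61, 94], [[337, -199, -73], 0.61, 94], [[337, -199, -73], 0.61, 94], [[337, -199, -73], 0.61, 94]]' --squeeze 20

```text
t: 1.85
eef_pos: [0.4093, -0.4262, 0.2717]
tool_rot: [0.0, 0.995, -0.101, 0.0]
ft_force: [-0.2, 0.3, 0.4]
opening: 1.0
```

Run:
```python
from h import *
go(.5,-.2,.29,-.2);go(.5,.1,.29,-.2)
```

```text
t 1.85 pos [ 0.4093 -0.4262  0.2717] ang -0.2024 tiltz [-0.e+00 -2.e-04 -1.e+00] open 94.0 F [-0.2  0.3  0.4] j [ 0.62  0.25  0.1   1.75 -0.03  1.14 -1.05]
  shift [  43.4 -239.8  -18.3] turn -0.0024 mm rows 4.9 rot rows 0.0
t 1.85 pos [ 0.4093 -0.4262  0.2717] ang -0.2024 tiltz [-0.e+00 -2.e-04 -1.e+00] open 94.0 F [-0.2  0.3  0.4] j [ 0.62  0.25  0.1   1.75 -0.03  1.14 -1.05]
  shift [ -16.9 -533.7  -18.4] turn -0.0024 mm rows 10.7 rot rows 0.0
```

carry_out --targets '[[[-17, -534, -18], 0, 94], [[-17, -534, -18], 0, 94], [[-17, -534, -18], 0, 94], [[-17, -534, -18], 0, 94], [[-17, -534, -18], 0, 94]]'

```text
t: 2.35
eef_pos: [0.4513, -0.1794, 0.2802]
tool_rot: [0.0, 0.995, -0.101, 0.0]
ft_force: [1.8, 0.0, -0.6]
opening: 1.0
```

carry_out --targets '[[[-10, -284, 0], 0, 94], [[-10, -284, 0], 0, 94], [[-10, -284, 0], 0, 94], [[-10, -284, 0], 0, 94], [[-10, -284, 0], 0, 94]]'

```text
t: 2.85
eef_pos: [0.4926, 0.0673, 0.2805]
tool_rot: [0.0, 0.995, -0.101, 0.001]
ft_force: [1.1, -0.5, 0.3]
opening: 1.002
```

Run:
```python
from h import *
go(.436,.229,.25,-.2)
```

```text
t 2.85 pos [0.4926 0.0673 0.2805] ang -0.2027 tiltz [ 1.7e-03 -7.0e-04 -1.0e+00] open 94.2 F [ 1.1 -0.5  0.3] j [ 0.03  0.1  -0.32  1.92  0.04  1.13 -2.07]
  shift [ -88.1 -147.1   30.3] turn -0.0027 mm rows 3.5 rot rows 0.0
```

carry_out --targets '[[[-88, -147, 20], 0, 94], [[-88, -147, 20], 0, 94], [[-88, -147, 20], 0, 94], [[-88, -147, 20], 0, 94], [[-88, -147, 20], 0, 94]]'

```text
t: 3.35
eef_pos: [0.4344, 0.2323, 0.2601]
tool_rot: [-0.0, 0.995, -0.099, 0.001]
ft_force: [0.6, -0.5, 0.8]
opening: 1.002
```

Run:
```python
from h import *
go(.436,.229,.20,-.2)
f=grab_frame('side');crop(f,'s1.png',210,130,180,200,3)
f=grab_frame('top');crop(f,'t1.png',220,210,130,100,6)
print(proj(f,[[.436,.229,.15]]))
```

```text
t 3.35 pos [0.4344 0.2323 0.2601] ang -0.1973 tiltz [ 1.3e-03  1.0e-04 -1.0e+00] open 94.2 F [ 0.6 -0.5  0.8] j [-0.19  0.12 -0.47  1.94  0.06  1.09 -2.45]
  shift [ 2.2  3.  60.1] turn 0.0027 mm rows 1.2 rot rows 0.0
[[271.73139388 266.11298024]]
```

View pics/s1.png

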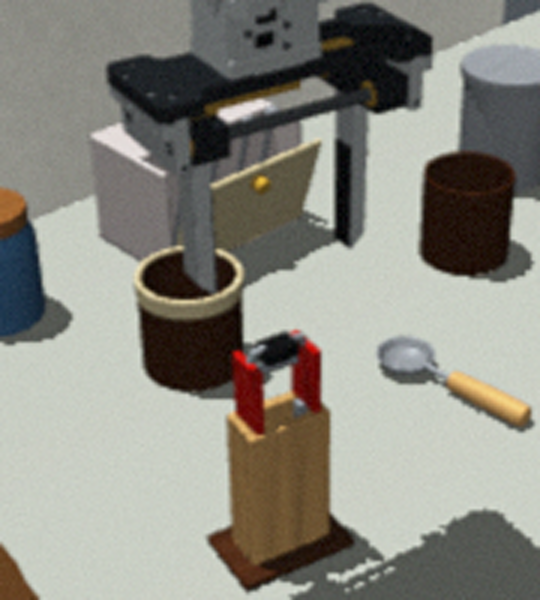

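View pics/t1.png

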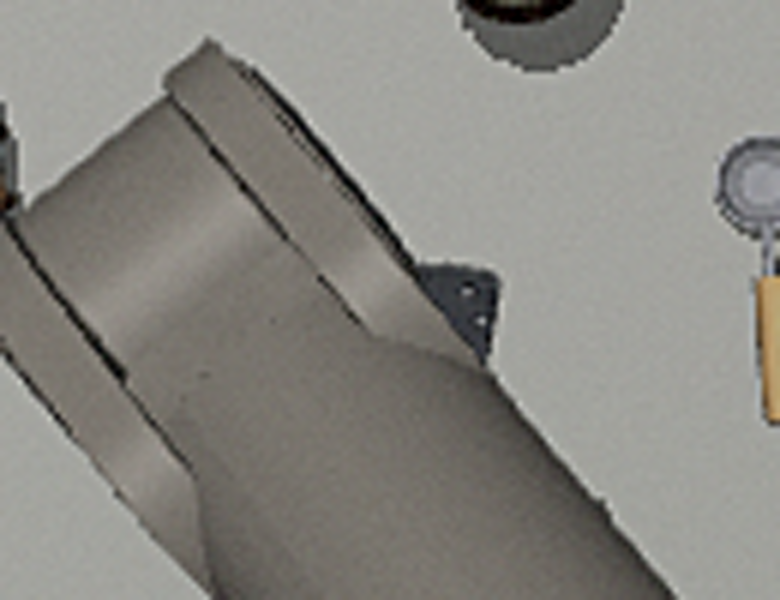

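carry_out --targets '[[[2, 3, 50], 0, 94], [[2, 3, 80], 0, 94], [[2, 3, 80], 0, 94], [[2, 3, 80], 0, 94]]'

```text
t: 3.85
eef_pos: [0.4381, 0.2248, 0.181]
tool_rot: [0.0, 0.995, -0.101, 0.001]
ft_force: [0.1, -0.1, 1.6]
opening: 1.001
```

Run:
```python
from h import *
go(.436,.229,.153,-.2)
f=grab_frame('side');crop(f,'s2.png',240,190,120,120,6)
```

```text
t 3.85 pos [0.4381 0.2248 0.181 ] ang -0.2031 tiltz [ 0.0014 -0.0011 -1.    ] open 94.1 F [ 0.1 -0.1  1.6] j [-0.2   0.21 -0.46  2.03  0.12  0.92 -2.49]
  shift [-2.9 -3.7 28. ] turn -0.0031 mm rows 0.6 rot rows 0.0
```

View pics/s2.png

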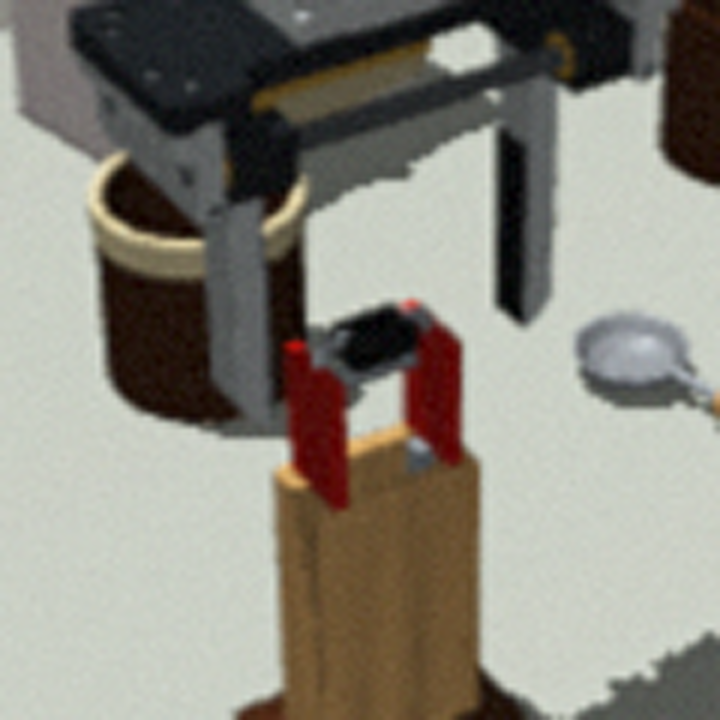

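Run:
```python
from h import *
f=grab_frame('side');s=sense();p=s['eef_pos'];print(p)
a=-.2;y=np.array([-np.sin(a),np.cos(a),0]);x=np.array([np.cos(a),np.sin(a),0])
for k in(.047,-.047,.0595,-.0595):
  for w in(-.008,.008):
    q=p+y*k+x*w+[0,0,-.022];print(k,w,(proj(f,q)-[240,190]+.5)*6-.5)
```

```text
[0.43863892 0.22558382 0.18206872]
0.047 -0.008 [[267.81982695 420.80342547]]
0.047 0.008 [[243.07601169 395.39566442]]
-0.047 -0.008 [[514.20758841 328.28662082]]
-0.047 0.008 [[487.69274678 305.2166783 ]]
0.0595 -0.008 [[233.13811012 433.8261568 ]]
0.0595 0.008 [[208.66780814 408.08039308]]
-0.0595 -0.008 [[545.17221279 316.65963055]]
-0.0595 0.008 [[518.4561555  293.87561856]]
```

carry_out --targets '[[[-3, -3, 28], 0, 94], [[-3, -3, 28], 0, 94], [[-3, -3, 28], 0, 94]]'

```text
t: 4.25
eef_pos: [0.4368, 0.2293, 0.1553]
tool_rot: [-0.0, 0.995, -0.101, 0.002]
ft_force: [-0.2, 0.3, 0.5]
opening: 0.999
```

Run:
```python
from h import *
go(.436,.229,.153,-.2)
f=grab_frame('side');crop(f,'s3.png',240,190,120,120,6)
```

```text
t 4.25 pos [0.4368 0.2293 0.1553] ang -0.2025 tiltz [ 4.3e-03  3.0e-04 -1.0e+00] open 94.0 F [-0.2  0.3  0.5] j [-0.21  0.25 -0.46  2.06  0.14  0.86 -2.53]
  shift [-0.7  0.4  2.3] turn -0.0025 mm rows 0.0 rot rows 0.0
```

View pics/s3.png

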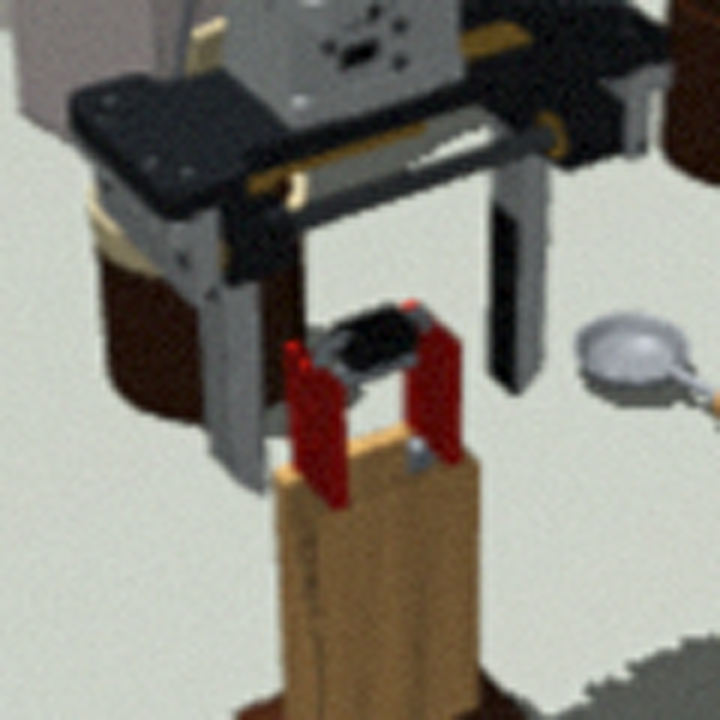

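carry_out --targets '[[[0, 0, 2], 0, 60], [[0, 0, 2], 0, 54], [[0, 0, 2], 0, 50], [[0, 0, 2], 0, 46], [[0, 0, 2], 0, 46]]'

```text
t: 4.8
eef_pos: [0.437, 0.2293, 0.1536]
tool_rot: [-0.001, 0.995, -0.101, 0.002]
ft_force: [0.6, 0.0, -0.7]
opening: 0.61
```

Run:
```python
from h import *
go(.436,.229,.153,-.2)
f=grab_frame('side');crop(f,'s4.png',240,190,120,120,6)
```

```text
t 4.8 pos [0.437  0.2293 0.1536] ang -0.2027 tiltz [ 5.e-03  6.e-04 -1.e+00] open 57.3 F [ 0.6  0.  -0.7] j [-0.21  0.25 -0.46  2.06  0.15  0.86 -2.53]
  shift [-1.   0.5  0.6] turn -0.0027 mm rows 0.0 rot rows 0.0
```

View pics/s4.png

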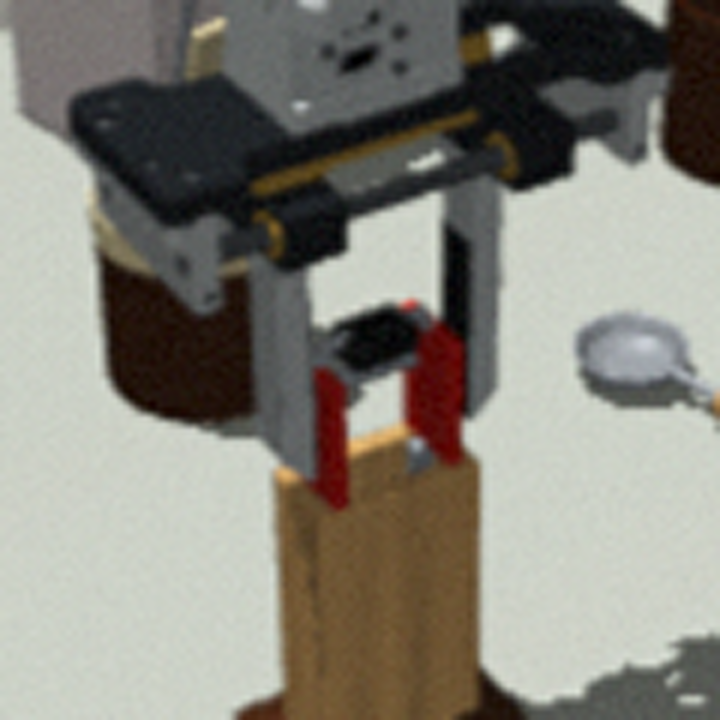

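carry_out --targets '[[[-1, 0, 1], 0, 46], [[-1, 0, 1], 0, 46], [[-1, 0, 1], 0, 46], [[-1, 0, 1], 0, 46], [[-1, 0, 1], 0, 46]]'

```text
t: 5.35
eef_pos: [0.4364, 0.2295, 0.1529]
tool_rot: [-0.001, 0.995, -0.101, 0.003]
ft_force: [0.2, -2.2, 7.5]
opening: 0.49
```

Run:
```python
from h import *
go(.436,.229,.153,-.2)
f=grab_frame('side');crop(f,'s5.png',240,190,120,120,6)
```

```text
t 5.35 pos [0.4364 0.2295 0.1529] ang -0.2029 tiltz [ 5.7e-03  5.0e-04 -1.0e+00] open 46.1 F [ 0.2 -2.2  7.5] j [-0.22  0.25 -0.46  2.06  0.15  0.86 -2.53]
  shift [-0.3  0.6 -0.1] turn -0.0029 mm rows 0.0 rot rows 0.0
```

View pics/s5.png

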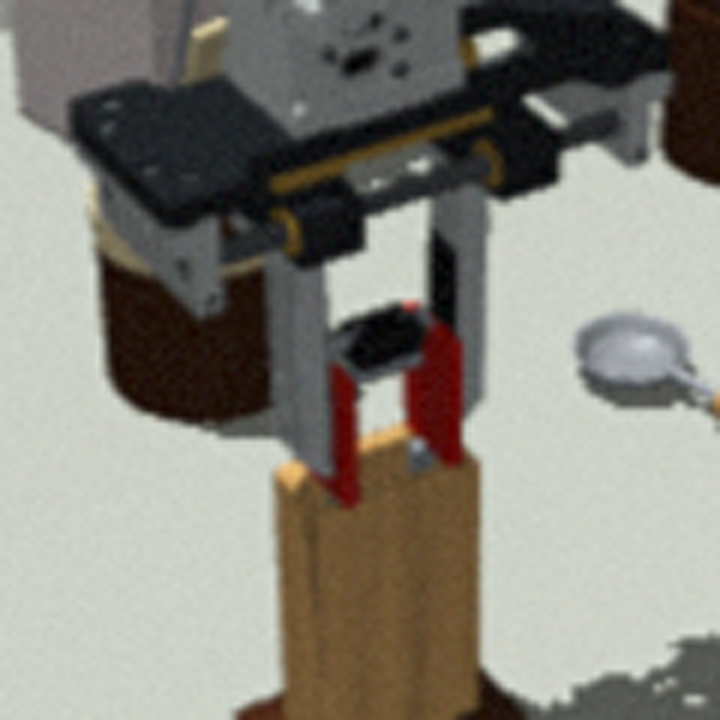

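carry_out --targets '[[[0, 0, -10], 0, 46], [[0, 0, -30], 0, 46], [[0, 0, -60], 0, 46], [[0, 0, -90], 0, 46], [[0, 0, -120], 0, 46]]'

```text
t: 5.9
eef_pos: [0.4353, 0.2294, 0.2746]
tool_rot: [-0.001, 0.995, -0.101, 0.003]
ft_force: [-0.0, 0.1, -1.0]
opening: 0.491
```

Run:
```python
from h import *
go(.436,.229,.295,-.2)
f=grab_frame('side');crop(f,'s6.png',220,100,150,200,4)
```

```text
t 5.9 pos [0.4353 0.2294 0.2746] ang -0.2025 tiltz [ 5.6e-03  7.0e-04 -1.0e+00] open 46.1 F [-0.   0.1 -1. ] j [-0.18  0.11 -0.47  1.93  0.06  1.11 -2.44]
  shift [  0.8   0.3 -20.4] turn -0.0025 mm rows 0.4 rot rows 0.0
```

View pics/s6.png

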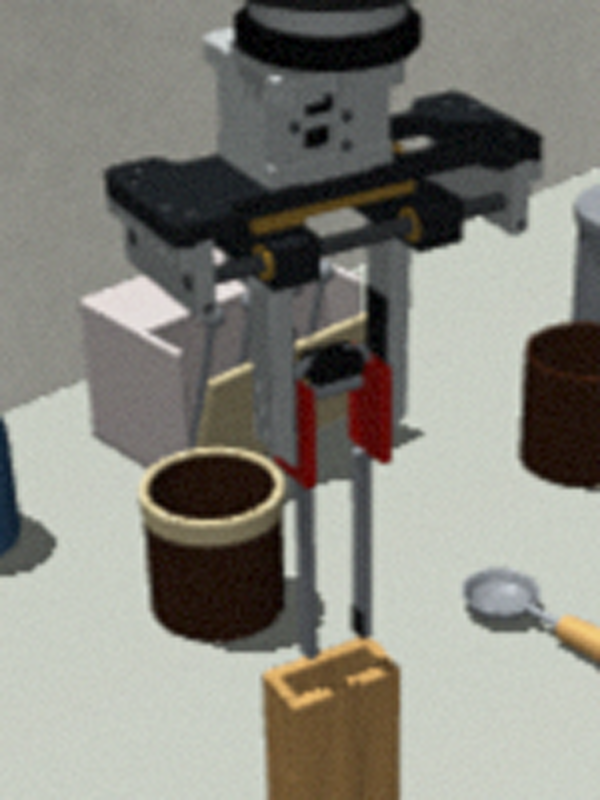

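carry_out --targets '[[[0, 0, -16], 0, 46], [[30, 20, -16], 0, 46], [[90, 218, -16], 0, 46], [[90, 218, -16], 0, 46], [[90, 218, -16], 0, 46]]'

```text
t: 6.45
eef_pos: [0.4755, 0.0538, 0.2956]
tool_rot: [-0.002, 0.995, -0.101, 0.005]
ft_force: [1.6, -0.6, -0.6]
opening: 0.488
```

Run:
```python
from h import *
go(.48,0,.29,-.279)
go(.421,-.1675,.27,-.279)
```

```text
t 6.45 pos [0.4755 0.0538 0.2956] ang -0.2019 tiltz [ 0.0109  0.0034 -0.9999] open 45.8 F [ 1.6 -0.6 -0.6] j [ 0.05  0.05 -0.3   1.94  0.02  1.15 -2.03]
  shift [15.2 51.9  5.4] turn 0.0771 mm rows 1.1 rot rows 0.5
t 6.45 pos [0.4755 0.0538 0.2956] ang -0.2019 tiltz [ 0.0109  0.0034 -0.9999] open 45.8 F [ 1.6 -0.6 -0.6] j [ 0.05  0.05 -0.3   1.94  0.02  1.15 -2.03]
  shift [ -9.2 227.9  24.2] turn 0.0771 mm rows 4.6 rot rows 0.5
```

carry_out --targets '[[[5, 50, 12], 0.077, 46], [[5, 100, 12], 0.077, 46], [[0, 150, 12], 0.077, 46], [[-5, 195, 12], 0.077, 46], [[-9, 228, 12], 0.077, 46]]'

```text
t: 6.95
eef_pos: [0.4195, -0.1704, 0.2826]
tool_rot: [-0.002, 0.99, -0.14, 0.005]
ft_force: [0.0, 0.3, -0.9]
opening: 0.489
```

carry_out --targets '[[[0, 0, 0], 0, 46], [[0, 0, 0], 0, 46]]'

```text
t: 7.15
eef_pos: [0.4193, -0.1707, 0.2829]
tool_rot: [-0.003, 0.99, -0.141, 0.005]
ft_force: [-0.7, 0.8, -0.8]
opening: 0.493
```

Run:
```python
from h import *
go(.421,-.1675,.27,-.279)
f=grab_frame('side');crop(f,'s7.png',345,90,150,200,4)
f=grab_frame('top');crop(f,'t7.png',350,200,130,100,6)
```

```text
t 7.15 pos [ 0.4193 -0.1707  0.2829] ang -0.2827 tiltz [ 0.0116  0.0035 -0.9999] open 46.3 F [-0.7  0.8 -0.8] j [ 0.31  0.   -0.06  2.01 -0.01  1.12 -1.6 ]
  shift [ 0.7 -3.5 13. ] turn -0.0037 mm rows 0.3 rot rows 0.0
```

View pics/s7.png

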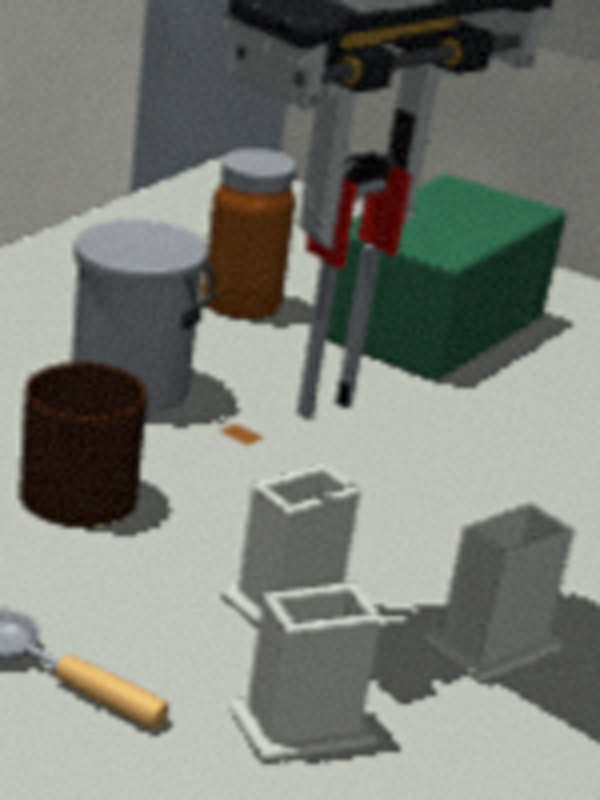

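View pics/t7.png

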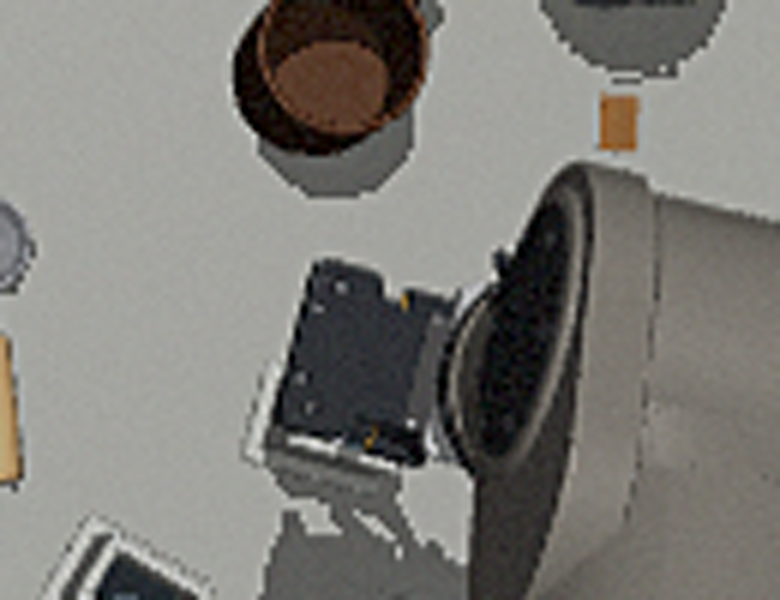

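```bash
cat >> h.py <<'E'
def pred(f,dz=.138,half=.018):
    from scipy.spatial.transform import Rotation as Ro
    s=sense();q=s['tool_rot'];R=Ro.from_quat([q[1],q[2],q[3],q[0]]).as_matrix();p=s['eef_pos']
    out=[]
    for k in (half,-half,half-.005,-half+.005):
        for w in(-.005,.005): out.append(p+R@np.array([w,k,dz]))
    return np.array(out),proj(f,out)
E
python3 - <<'E'
from h import *
np.set_printoptions(precision=2,suppress=True)
f=grab_frame('side');crop(f,'s8.png',400,130,60,80,10)
for dz in(.138,.033):
  P,u=pred(f,dz); print(P.mean(0).round(4));print((u-[400,130]+.5)*10-.5)
E
```

```text
[ 0.42 -0.17  0.14]
[[317.42 623.38]
 [291.09 606.04]
 [203.88 655.47]
 [177.92 637.68]
 [301.83 627.79]
 [275.55 610.38]
 [219.83 650.96]
 [193.82 633.24]]
[ 0.42 -0.17  0.25]
[[388.11 231.17]
 [359.85 215.48]
 [269.16 259.46]
 [241.3  243.36]
 [371.79 235.05]
 [343.58 219.31]
 [285.88 255.48]
 [257.96 239.44]]
```

View pics/s8.png

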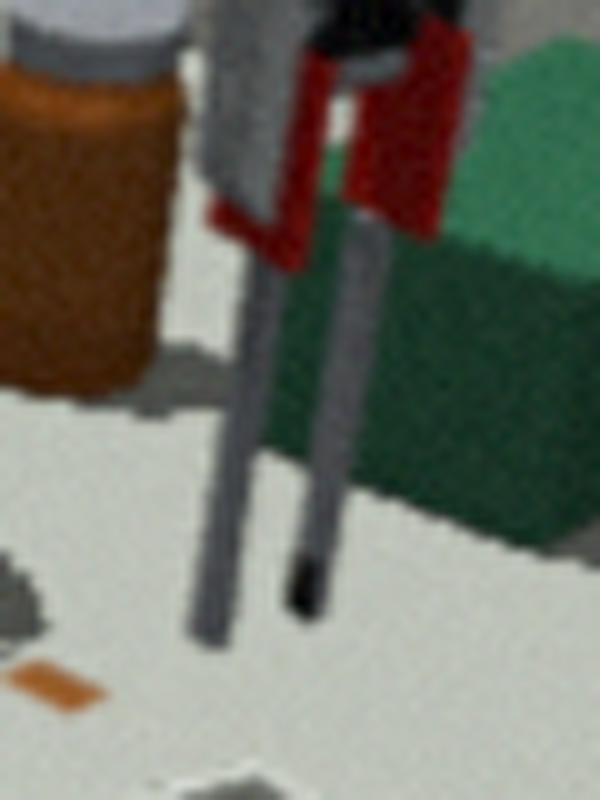

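Run:
```python
from h import *
go(.4197,-.167,.238,-.279)
```

```text
t 7.3 pos [ 0.42   -0.1691  0.2827] ang -0.2791 tiltz [ 0.0114  0.0036 -0.9999] open 46.3 F [-0.1 -1.1 -0.6] j [ 0.31  0.   -0.07  2.01 -0.01  1.12 -1.6 ]
  shift [-1.3 -1.7 44.7] turn -0.0001 mm rows 0.9 rot rows 0.0
```

carry_out --targets '[[[-1, -2, 20], 0, 46], [[-1, -2, 44], 0, 46], [[-1, -2, 44], 0, 46], [[-1, -2, 44], 0, 46]]'

```text
t: 7.7
eef_pos: [0.4203, -0.1661, 0.2391]
tool_rot: [-0.003, 0.99, -0.138, 0.005]
ft_force: [0.1, 0.5, -0.2]
opening: 0.49
```

Run:
```python
from h import *
np.set_printoptions(precision=1,suppress=True)
go(.4197,-.167,.238,-.279)
f=grab_frame('side');crop(f,'s9.png',395,170,60,60,12)
P,u=pred(f,.138); print((u-[395,170]+.5)*12-.5)
print('tipmid',P.mean(0).round(4)*1000)
```

```text
t 7.7 pos [ 0.4 -0.2  0.2] ang -0.2777 tiltz [ 0.  0. -1.] open 46.1 F [ 0.1  0.5 -0.2] j [ 0.3  0.  -0.1  2.1 -0.   1.  -1.6]
  shift [-0.4  1.1  1.1] turn 0.0013 mm rows 0.0 rot rows 0.0
[[400.7 451.2]
 [369.9 429.6]
 [266.8 491.4]
 [236.5 469.3]
 [382.3 456.7]
 [351.6 435.1]
 [285.6 485.7]
 [255.2 463.7]]
tipmid [ 422.3 -165.9  101.6]
```

View pics/s9.png

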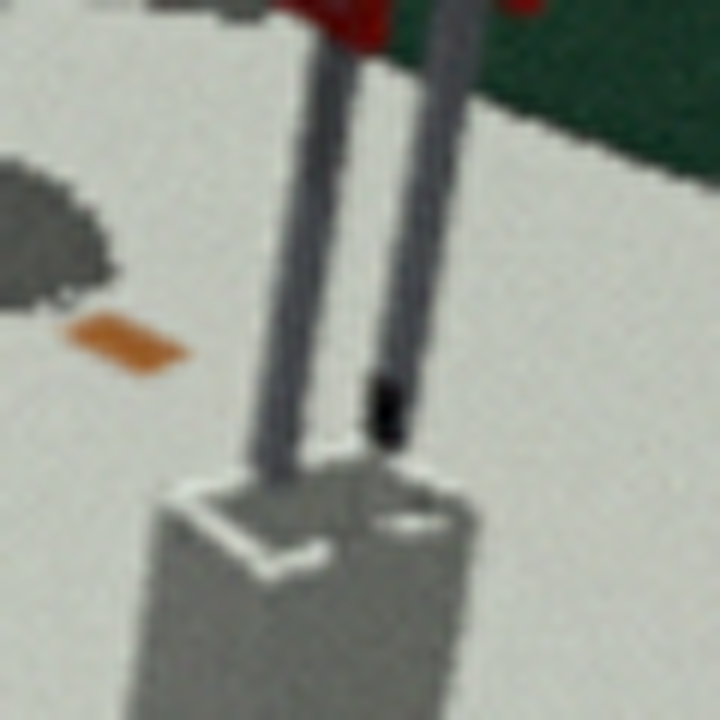

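carry_out --targets '[[[0, 0, 10], 0, 46], [[0, 0, 20], 0, 46], [[0, 0, 30], 0, 46], [[0, 0, 40], 0, 46], [[0, 0, 50], 0, 46]]'

```text
t: 8.25
eef_pos: [0.4211, -0.1662, 0.1886]
tool_rot: [-0.003, 0.99, -0.139, 0.005]
ft_force: [0.1, 0.4, -1.2]
opening: 0.492
```

Run:
```python
from h import *
np.set_printoptions(precision=4,suppress=True)
go(.4203,-.1663,.152,-.279)
f=grab_frame('side');crop(f,'s10.png',395,170,60,60,12)
print('tipmid',pred(f)[0].mean(0))
```

```text
t 8.25 pos [ 0.4211 -0.1662  0.1886] ang -0.2782 tiltz [ 0.0114  0.0036 -0.9999] open 46.3 F [ 0.1  0.4 -1.2] j [ 0.31  0.1  -0.07  2.13  0.    0.9  -1.62]
  shift [-1.1  0.5 36.6] turn 0.0008 mm rows 0.7 rot rows 0.0
tipmid [ 0.4218 -0.1654  0.0492]
```

View pics/s10.png

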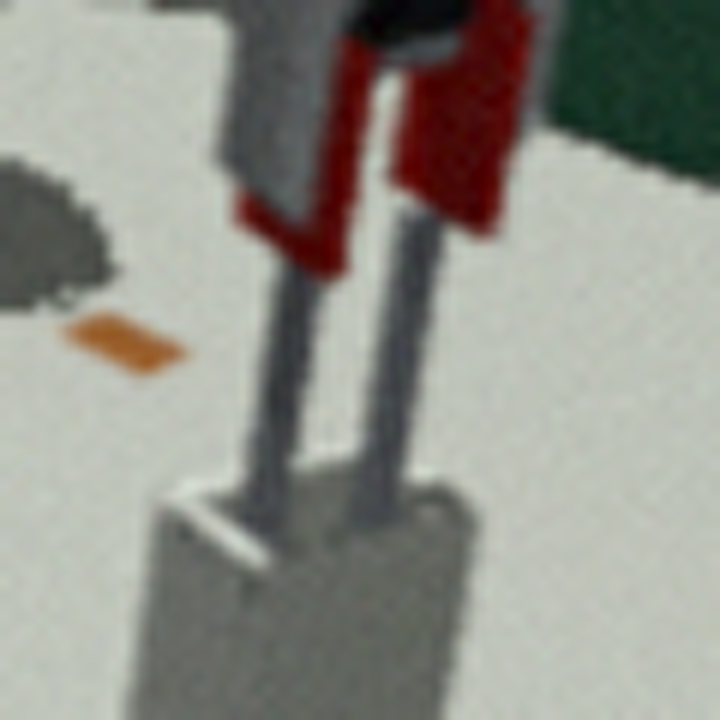

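carry_out --targets '[[[-1, 0, 10], 0, 46], [[-1, 0, 20], 0, 46], [[-1, 0, 30], 0, 46], [[-1, 0, 36], 0, 46], [[-1, 0, 36], 0, 46]]'

```text
t: 8.8
eef_pos: [0.4194, -0.1654, 0.1503]
tool_rot: [-0.003, 0.99, -0.139, 0.004]
ft_force: [0.9, 0.8, -0.5]
opening: 0.49
```

Run:
```python
from h import *
np.set_printoptions(precision=4,suppress=True)
go(.4203,-.1663,.151,-.279)
print(sense()['wrist_torque'])
```

```text
t 8.8 pos [ 0.4194 -0.1654  0.1503] ang -0.278 tiltz [ 0.0084  0.0045 -1.    ] open 46.1 F [ 0.9  0.8 -0.5] j [ 0.3   0.16 -0.07  2.17  0.01  0.81 -1.62]
  shift [ 1.1  0.6 -0.7] turn 0.001 mm rows 0.0 rot rows 0.0
[0.1045 0.0209 0.0066]
```

carry_out --targets '[[[0, 0, 0], 0, 40], [[0, 0, 0], 0, 36], [[0, 0, 0], 0, 31], [[0, 0, 0], 0, 31], [[0, 0, 0], 0, 31]]' --squeeze 25

```text
t: 9.3
eef_pos: [0.4198, -0.1655, 0.1507]
tool_rot: [-0.003, 0.99, -0.139, 0.004]
ft_force: [-0.2, -0.5, 4.3]
opening: 0.334
```

Run:
```python
from h import *
go(.4203,-.1663,.151,-.279)
```

```text
t 9.3 pos [ 0.4198 -0.1655  0.1507] ang -0.2782 tiltz [ 0.0092  0.0043 -0.9999] open 31.4 F [-0.2 -0.5  4.3] j [ 0.31  0.16 -0.07  2.17  0.01  0.81 -1.62]
  shift [ 0.7  0.6 -0.3] turn 0.0008 mm rows 0.0 rot rows 0.0
```

Run:
```python
from h import *
np.set_printoptions(precision=1,suppress=True)
f=grab_frame('side');crop(f,'s11.png',390,160,70,70,10)
P,u=pred(f,.033,.0105);print((u-[390,160]+.5)*10-.5)
```

```text
[[376.2 431.4]
 [350.3 413.6]
 [310.6 450.7]
 [284.9 432.7]
 [360.7 436. ]
 [334.8 418.1]
 [326.3 446.1]
 [300.6 428.1]]
```

View pics/s11.png

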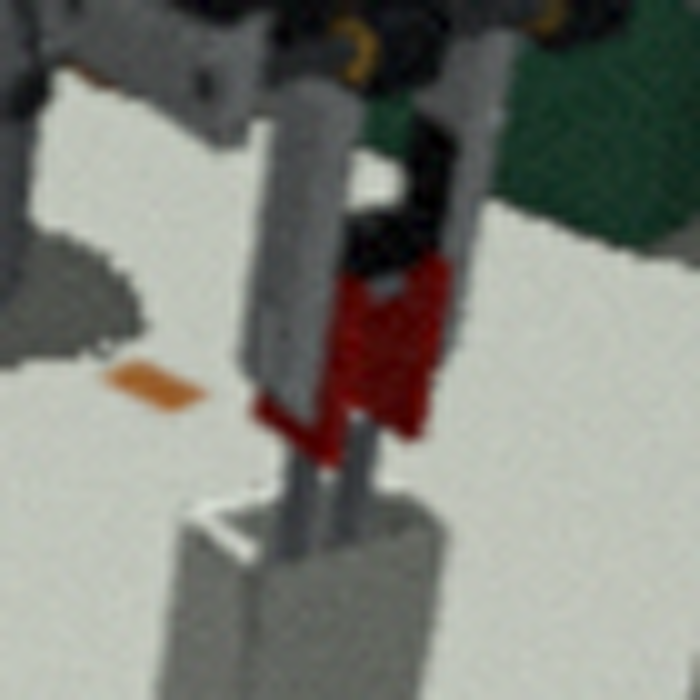

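carry_out --targets '[[[0, 0, -15], 0, 31], [[0, 0, -40], 0, 31], [[0, 0, -70], 0, 31], [[0, 0, -100], 0, 31], [[0, 0, -130], 0, 31]]'

```text
t: 9.85
eef_pos: [0.4182, -0.166, 0.2818]
tool_rot: [-0.003, 0.99, -0.139, 0.004]
ft_force: [0.7, 0.1, -1.4]
opening: 0.335
```

Run:
```python
from h import *
go(.4203,-.1663,.29,-.279)
f=grab_frame('side');crop(f,'s12.png',380,100,100,130,6)
```

```text
t 9.85 pos [ 0.4182 -0.166   0.2818] ang -0.2782 tiltz [ 0.0089  0.0043 -1.    ] open 31.5 F [ 0.7  0.1 -1.4] j [ 0.31 -0.   -0.07  2.02 -0.01  1.12 -1.61]
  shift [ 2.2 -0.4 -8.2] turn 0.0008 mm rows 0.2 rot rows 0.0
```

View pics/s12.png

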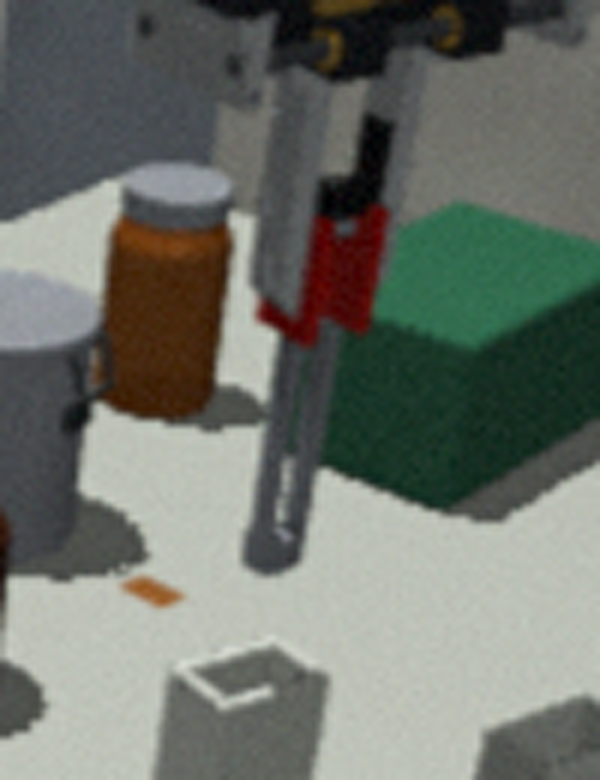

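Run:
```python
from h import *
np.set_printoptions(precision=1,suppress=True)
f=grab_frame('side');crop(f,'s13.png',405,150,40,50,14)
P,u=pred(f,.138,.0107);print((u-[405,150]+.5)*14-.5)
```

```text
[[333.7 599.3]
 [296.9 574.7]
 [239.  626. ]
 [202.5 601.1]
 [311.7 605.5]
 [275.  580.8]
 [261.3 619.7]
 [224.7 594.9]]
```

View pics/s13.png

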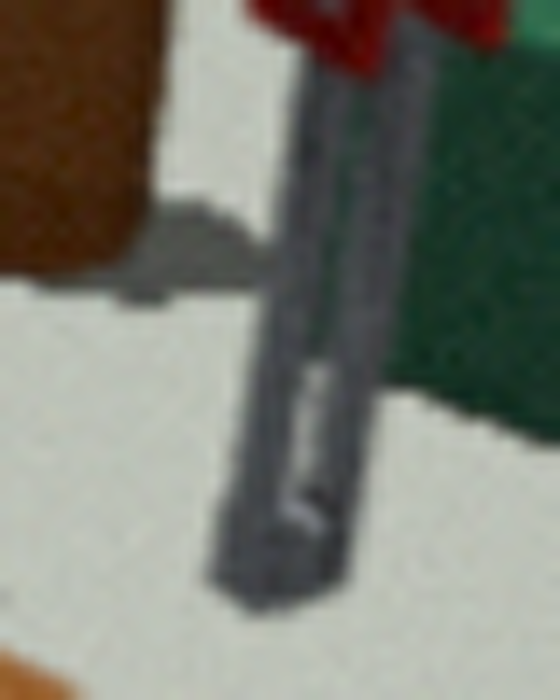

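Run:
```python
from h import *
np.set_printoptions(precision=4,suppress=True)
f=grab_frame('side');g=grab_frame('top')
print(onz(g,((338.5)/13-.5+280,333.5/13-.5+170),.088), onz(f,(282.5/10-.5+245-.8,213.5/10-.5+200+.5),.088))
go(.649,.131,.29,-.279); go(.55,-.02,.29,-.279)
```

```text
[0.6482 0.1314 0.088 ] [0.6516 0.132  0.088 ]
t 10.05 pos [ 0.4185 -0.1661  0.2807] ang -0.2781 tiltz [ 0.0099  0.0041 -0.9999] open 31.7 F [ 0.4 -0.  -2.1] j [ 0.31  0.   -0.07  2.02 -0.01  1.11 -1.61]
  shift [ 140.1 -349.    -5.8] turn 0.0009 mm rows 7.5 rot rows 0.0
t 10.05 pos [ 0.4185 -0.1661  0.2807] ang -0.2781 tiltz [ 0.0099  0.0041 -0.9999] open 31.7 F [ 0.4 -0.  -2.1] j [ 0.31  0.   -0.07  2.02 -0.01  1.11 -1.61]
  shift [  86.4 -176.6   -7.4] turn 0.0009 mm rows 3.9 rot rows 0.0
```

carry_out --targets '[[[7, -17, -6], 0, 31], [[21, -52, -6], 0, 31], [[36, -90, -6], 0, 31], [[51, -127, -6], 0, 31], [[66, -164, -6], 0, 31]]'

```text
t: 10.55
eef_pos: [0.5271, -0.0252, 0.2867]
tool_rot: [-0.003, 0.99, -0.139, 0.004]
ft_force: [0.3, -0.3, -1.5]
opening: 0.337
```

carry_out --targets '[[[15, -37, 0], 0, 31], [[30, -75, 0], 0, 31], [[45, -112, 0], 0, 31], [[60, -150, 0], 0, 31], [[70, -174, 0], 0, 31]]'

```text
t: 11.05
eef_pos: [0.6426, 0.1257, 0.2858]
tool_rot: [-0.003, 0.99, -0.138, 0.002]
ft_force: [0.6, 0.2, -1.2]
opening: 0.337
```

Run:
```python
from h import *
go(.649,.131,.25,-.279)
f=grab_frame('side');crop(f,'s14.png',230,100,90,130,6)
```

```text
t 11.05 pos [0.6426 0.1257 0.2858] ang -0.2762 tiltz [ 0.0049  0.0047 -1.    ] open 31.6 F [ 0.6  0.2 -1.2] j [-0.08  0.36 -0.28  1.57  0.1   1.21 -2.22]
  shift [ 4.6 -6.6 35.9] turn 0.0028 mm rows 0.7 rot rows 0.0
```

View pics/s14.png

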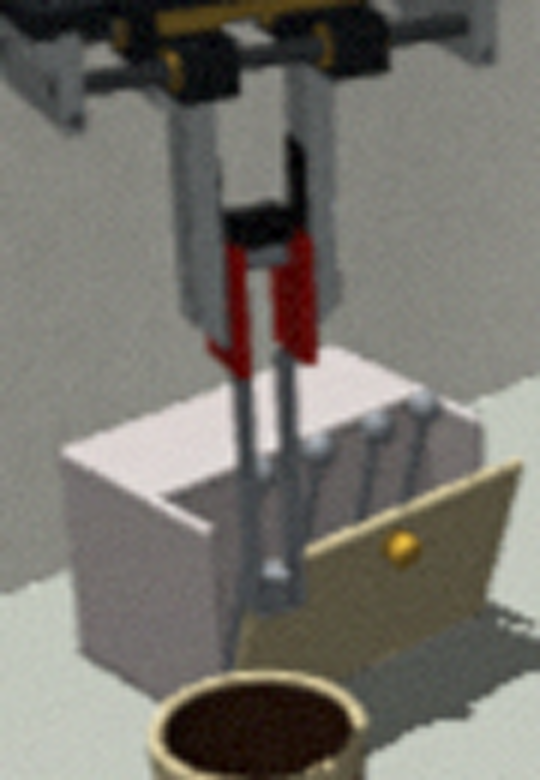

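carry_out --targets '[[[5, -7, 0], 0, 31], [[5, -7, 20], 0, 31], [[5, -7, 40], 0, 31], [[5, -7, 40], 0, 31]]'

```text
t: 11.5
eef_pos: [0.649, 0.1335, 0.2417]
tool_rot: [-0.002, 0.991, -0.137, -0.001]
ft_force: [0.8, -0.1, -1.7]
opening: 0.335
```

Run:
```python
from h import *
go(.6493,.131,.155,-.279)
f=grab_frame('side');crop(f,'s15.png',230,160,80,100,8)
```

```text
t 11.5 pos [0.649  0.1335 0.2417] ang -0.2741 tiltz [-6.0e-04  4.6e-03 -1.0e+00] open 31.5 F [ 0.8 -0.1 -1.7] j [-0.09  0.41 -0.27  1.6   0.11  1.14 -2.24]
  shift [ 1.2  2.7 86.7] turn 0.0049 mm rows 1.7 rot rows 0.0
```

View pics/s15.png

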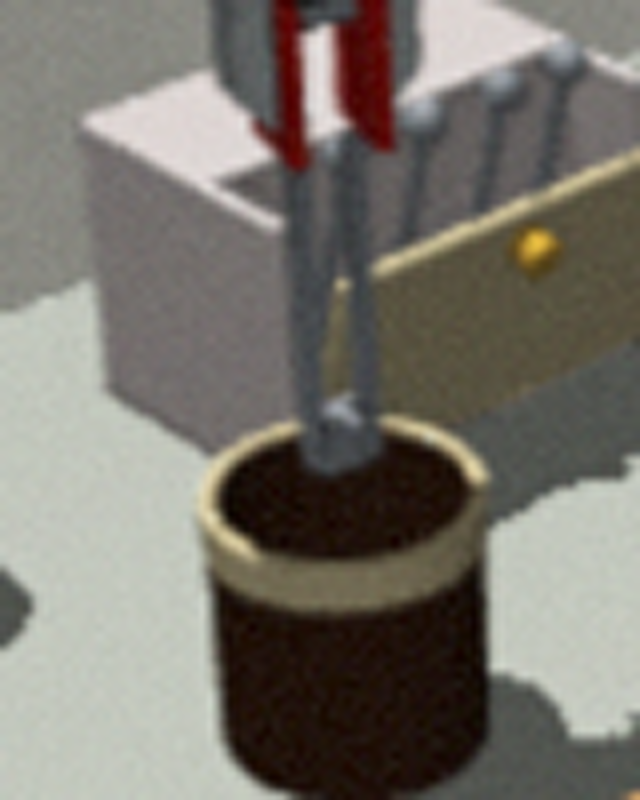

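Run:
```python
from h import *
np.set_printoptions(precision=4,suppress=True)
f=grab_frame('side')
for dz in(.138,.154): 
    P,u=pred(f,dz,.013);print(P.mean(0),(u.mean(0)-[230,160]+.5)*8-.5)
    print((proj(f,[[.649,.132,.088]])-[230,160]+.5)*8-.5)
```

```text
[0.6508 0.1347 0.1071] [330.4533 445.1457]
[[344.6126 497.5464]]
[0.6509 0.1348 0.0911] [332.8394 489.9866]
[[344.6126 497.5464]]
```

carry_out --targets '[[[1, 2, 18], 0, 31], [[1, 2, 36], 0, 31], [[1, 2, 54], 0, 31], [[1, 2, 72], 0, 31], [[1, 2, 84], 0, 31]]'

```text
t: 12.1
eef_pos: [0.6513, 0.132, 0.161]
tool_rot: [-0.003, 0.991, -0.137, 0.002]
ft_force: [0.1, -0.1, -1.3]
opening: 0.337
```

carry_out --targets '[[[0, 0, 0], 0, 31], [[0, 0, 0], 0, 31]]'

```text
t: 12.3
eef_pos: [0.6517, 0.132, 0.1618]
tool_rot: [-0.003, 0.991, -0.137, 0.002]
ft_force: [0.2, -0.1, 0.1]
opening: 0.338
```

Run:
```python
from h import *
go(.6493,.131,.155,-.279)
go(.6493,.131,.155,-.279)
f=grab_frame('side');crop(f,'s16.png',230,160,80,100,8)
```

```text
t 12.3 pos [0.6517 0.132  0.1618] ang -0.2748 tiltz [ 0.0047  0.0059 -1.    ] open 31.7 F [ 0.2 -0.1  0.1] j [-0.1   0.48 -0.27  1.68  0.14  0.99 -2.26]
  shift [-2.   1.6  6.8] turn 0.0042 mm rows 0.1 rot rows 0.0
t 12.3 pos [0.6517 0.132  0.1618] ang -0.2748 tiltz [ 0.0047  0.0059 -1.    ] open 31.7 F [ 0.2 -0.1  0.1] j [-0.1   0.48 -0.27  1.68  0.14  0.99 -2.26]
  shift [-2.   1.6  6.8] turn 0.0042 mm rows 0.1 rot rows 0.0
```

View pics/s16.png

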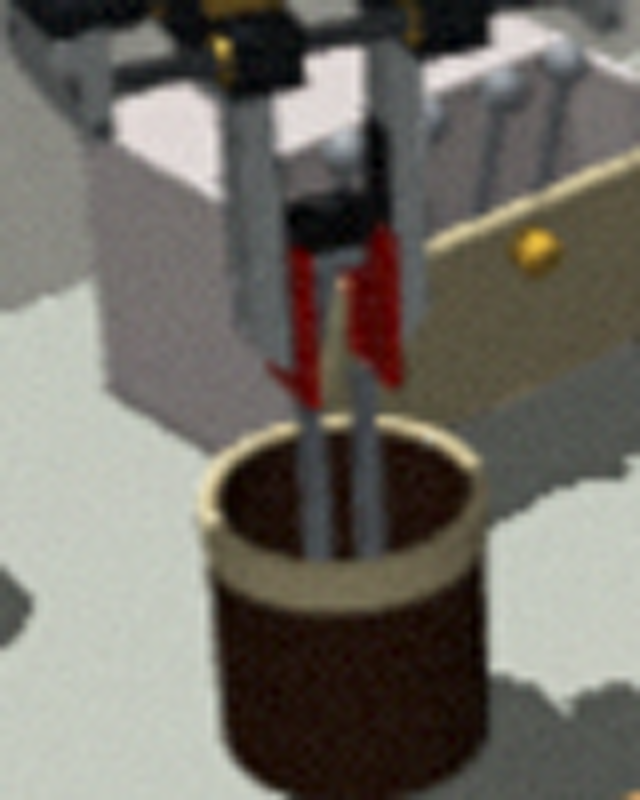

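carry_out --targets '[[[-1, 1, 6], 0, 31], [[-1, 1, 10], 0, 31], [[-1, 1, 10], 0, 31], [[-1, 1, 10], 0, 31]]'

```text
t: 12.75
eef_pos: [0.6506, 0.1314, 0.1521]
tool_rot: [-0.003, 0.991, -0.137, 0.002]
ft_force: [0.7, -0.4, -1.7]
opening: 0.336
```

Run:
```python
from h import *
go(.6493,.131,.150,-.279)
```

```text
t 12.75 pos [0.6506 0.1314 0.1521] ang -0.2748 tiltz [ 0.0051  0.0061 -1.    ] open 31.6 F [ 0.7 -0.4 -1.7] j [-0.1   0.49 -0.27  1.69  0.14  0.98 -2.26]
  shift [-1.2  0.8  2.1] turn 0.0042 mm rows 0.1 rot rows 0.0
```

carry_out --targets '[[[0, 0, 3], 0, 31], [[0, 0, 3], 0, 36], [[0, 0, 3], 0, 41], [[0, 0, 3], 0, 46], [[0, 0, 3], 0, 46]]' --squeeze 20

```text
t: 13.25
eef_pos: [0.6507, 0.1315, 0.1492]
tool_rot: [-0.003, 0.991, -0.137, 0.002]
ft_force: [0.8, -0.5, -0.7]
opening: 0.49
```

carry_out --targets '[[[0, 0, 0], 0, 46], [[0, 0, -4], 0, 46], [[0, 0, -12], 0, 46], [[0, 0, -25], 0, 46], [[0, 0, -45], 0, 46]]'

```text
t: 13.75
eef_pos: [0.6501, 0.1312, 0.1949]
tool_rot: [-0.003, 0.991, -0.137, 0.002]
ft_force: [0.2, 0.7, -1.4]
opening: 0.491
```

carry_out --targets '[[[0, 0, -20], 0, 46], [[0, 0, -45], 0, 46], [[0, 0, -70], 0, 46], [[0, 0, -90], 0, 46], [[0, 0, -90], 0, 46]]'

```text
t: 14.25
eef_pos: [0.6509, 0.131, 0.2892]
tool_rot: [-0.004, 0.991, -0.137, 0.004]
ft_force: [0.4, 0.2, -1.3]
opening: 0.489
```

Run:
```python
from h import *
go(.52,.16,.29,-.2029)
f=grab_frame('side');crop(f,'s17.png',230,100,80,140,5)
f=grab_frame('top');crop(f,'t17.png',270,160,80,60,8)
```

```text
t 14.25 pos [0.6509 0.131  0.2892] ang -0.2748 tiltz [ 0.0097  0.0072 -0.9999] open 46.0 F [ 0.4  0.2 -1.3] j [-0.09  0.37 -0.28  1.55  0.1   1.22 -2.23]
  shift [-133.9    7.6   -1.9] turn -0.0719 mm rows 2.7 rot rows 0.5
```

View pics/s17.png

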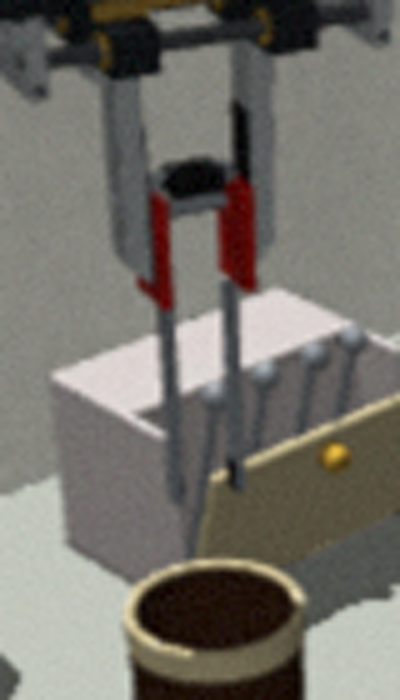

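View pics/t17.png

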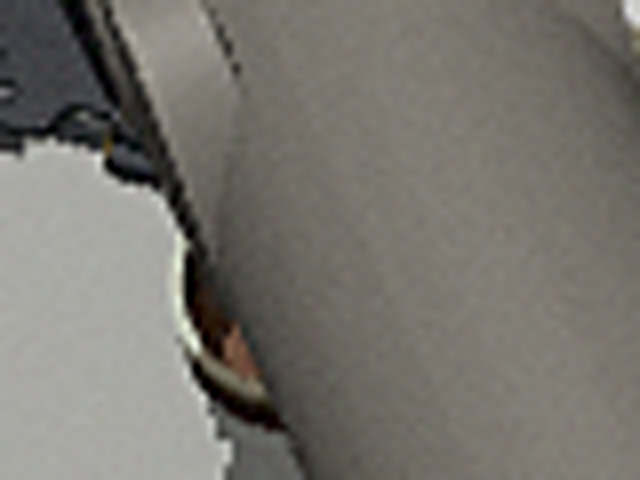

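carry_out --targets '[[[-25, 2, -2], -0.072, 46], [[-65, 5, -2], -0.072, 46], [[-105, 7, -2], -0.072, 46], [[-134, 8, -2], -0.072, 46]]'

```text
t: 14.75
eef_pos: [0.5159, 0.1595, 0.2858]
tool_rot: [-0.003, 0.995, -0.101, 0.001]
ft_force: [0.7, -0.3, -0.6]
opening: 0.49
```

Run:
```python
from h import *
go(.435,.229,.28,-.2029)
```

```text
t 14.75 pos [0.5159 0.1595 0.2858] ang -0.202 tiltz [ 0.0036  0.0054 -1.    ] open 46.0 F [ 0.7 -0.3 -0.6] j [-0.11  0.17 -0.34  1.82  0.06  1.15 -2.25]
  shift [-93.2 -51.9   5.9] turn 0.0009 mm rows 2.1 rot rows 0.0
```

carry_out --targets '[[[-31, -17, 3], 0, 46], [[-62, -34, 5], 0, 46], [[-93, -52, 6], 0, 46], [[-93, -52, 6], 0, 46], [[-93, -52, 6], 0, 46]]'

```text
t: 15.25
eef_pos: [0.4347, 0.2291, 0.2794]
tool_rot: [-0.003, 0.995, -0.1, 0.001]
ft_force: [0.5, 0.0, -1.4]
opening: 0.491
```

Run:
```python
from h import *
np.set_printoptions(precision=4,suppress=True)
go(.4355,.229,.265,-.2029)
f=grab_frame('side');crop(f,'s18.png',265,190,75,75,8)
P,u=pred(f);print(P.mean(0),(u-[265,190]+.5)*8-.5)
f=grab_frame('top');crop(f,'t18.png',270,160,80,60,8)
```

```text
t 15.25 pos [0.4347 0.2291 0.2794] ang -0.2007 tiltz [ 0.003   0.0048 -1.    ] open 46.2 F [ 0.5  0.  -1.4] j [-0.22  0.1  -0.42  1.92  0.04  1.12 -2.43]
  shift [ 0.8  0.  14.4] turn 0.0022 mm rows 0.3 rot rows 0.0
[0.4358 0.2292 0.1414] [[378.8932 540.7904]
 [357.4617 520.5019]
 [254.0455 588.0186]
 [233.1712 566.9779]
 [361.8355 547.2431]
 [340.4779 526.8526]
 [271.6715 581.3509]
 [250.7164 560.4172]]
```

View pics/s18.png

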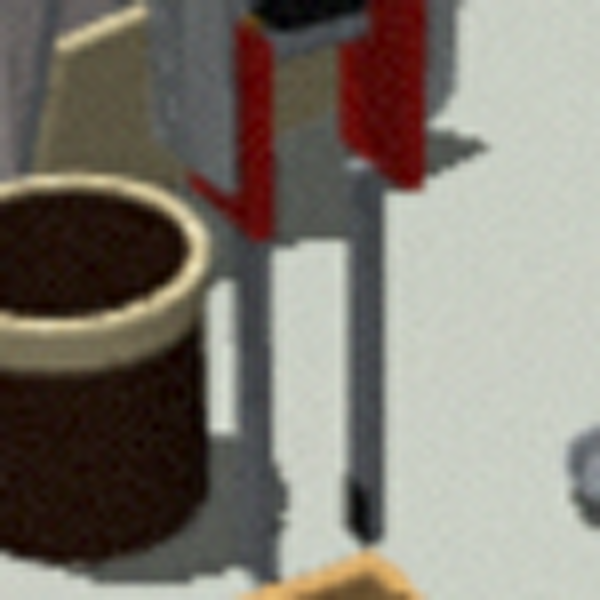

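View pics/t18.png

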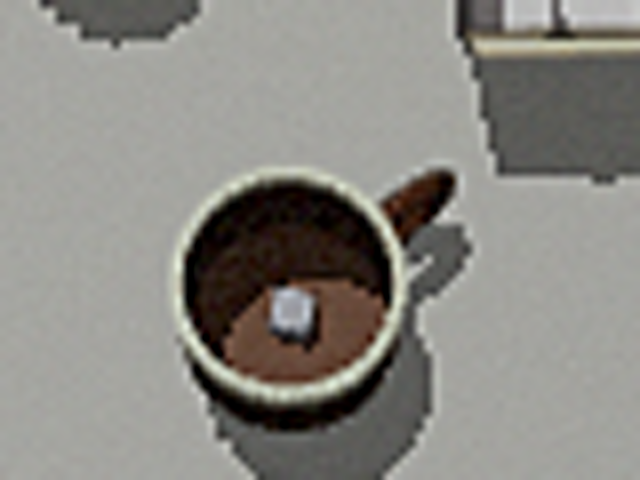

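carry_out --targets '[[[1, 0, 8], 0, 46], [[1, 0, 14], 0, 46], [[1, 0, 14], 0, 46]]'

```text
t: 15.65
eef_pos: [0.4365, 0.2274, 0.264]
tool_rot: [-0.002, 0.995, -0.102, 0.0]
ft_force: [0.3, 0.2, -0.5]
opening: 0.493
```

Run:
```python
from h import *
np.set_printoptions(precision=4,suppress=True)
go(.4355,.229,.265,-.2029)
f=grab_frame('side');crop(f,'s19.png',275,235,60,60,12)
P,u=pred(f);print(P.mean(0),(u-[275,235]+.5)*12-.5)
```

```text
t 15.65 pos [0.4365 0.2274 0.264 ] ang -0.2038 tiltz [ 0.001   0.0041 -1.    ] open 46.3 F [ 0.3  0.2 -0.5] j [-0.22  0.11 -0.42  1.94  0.05  1.09 -2.43]
  shift [-1.3 -1.3 -1. ] turn -0.0009 mm rows 0.0 rot rows 0.0
[0.4368 0.2283 0.1266] [[448.256  337.4202]
 [416.5153 306.8407]
 [262.7963 408.7264]
 [231.8813 377.0249]
 [422.9113 347.1648]
 [391.2803 316.4331]
 [288.9739 398.6616]
 [257.9391 367.1196]]
```

View pics/s19.png

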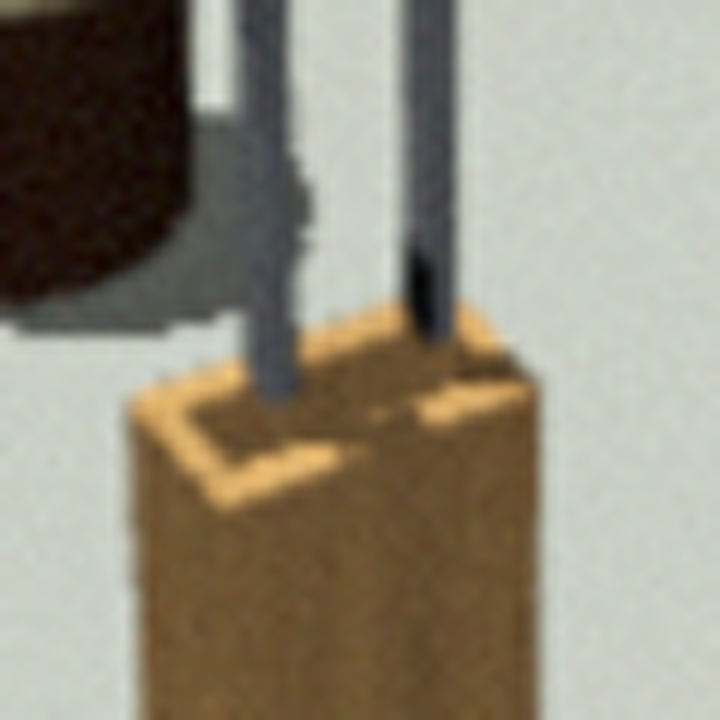

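carry_out --targets '[[[1, -1.5, 0], 0, 46], [[1, -1.5, 6], 0, 46], [[1, -1.5, 12], 0, 46], [[1, -1.5, 18], 0, 46], [[1, -1.5, 24], 0, 46]]'

```text
t: 16.2
eef_pos: [0.4378, 0.229, 0.24]
tool_rot: [-0.002, 0.995, -0.102, 0.0]
ft_force: [-0.5, -0.2, -1.0]
opening: 0.492
```

Run:
```python
from h import *
np.set_printoptions(precision=4,suppress=True)
go(.437,.229,.154,-.2029)
f=grab_frame('side');crop(f,'s20.png',275,235,60,60,12)
P,u=pred(f);print(P.mean(0))
```

```text
t 16.2 pos [0.4378 0.229  0.24  ] ang -0.2036 tiltz [ 0.0013  0.0042 -1.    ] open 46.3 F [-0.5 -0.2 -1. ] j [-0.22  0.14 -0.42  1.97  0.06  1.04 -2.45]
  shift [-0.8  0.5 86. ] turn -0.0007 mm rows 1.7 rot rows 0.0
[0.4376 0.2293 0.1011]
```

View pics/s20.png

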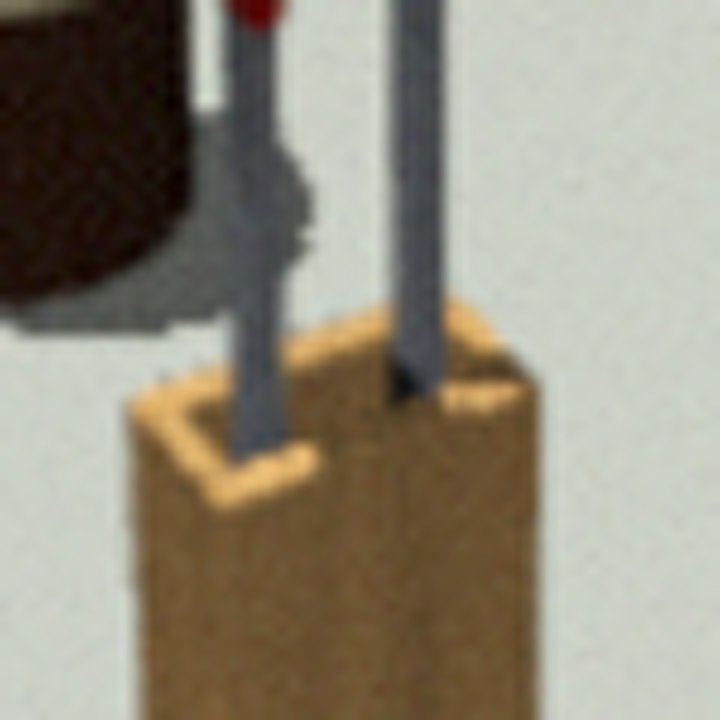

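carry_out --targets '[[[0, 0, 12], 0, 46], [[0, 0, 26], 0, 46], [[0, 0, 40], 0, 46], [[0, 0, 54], 0, 46], [[0, 0, 66], 0, 46]]'

```text
t: 16.75
eef_pos: [0.4372, 0.2289, 0.1716]
tool_rot: [-0.002, 0.995, -0.102, -0.0]
ft_force: [-0.1, 0.7, -1.4]
opening: 0.488
```

Run:
```python
from h import *
go(.437,.229,.154,-.2029)
f=grab_frame('side');crop(f,'s21.png',265,200,75,75,8)
```

```text
t 16.75 pos [0.4372 0.2289 0.1716] ang -0.2034 tiltz [-5.0e-04  3.4e-03 -1.0e+00] open 45.8 F [-0.1  0.7 -1.4] j [-0.24  0.22 -0.42  2.04  0.11  0.9  -2.49]
  shift [-0.2  0.  17.6] turn -0.0005 mm rows 0.4 rot rows 0.0
```

View pics/s21.png

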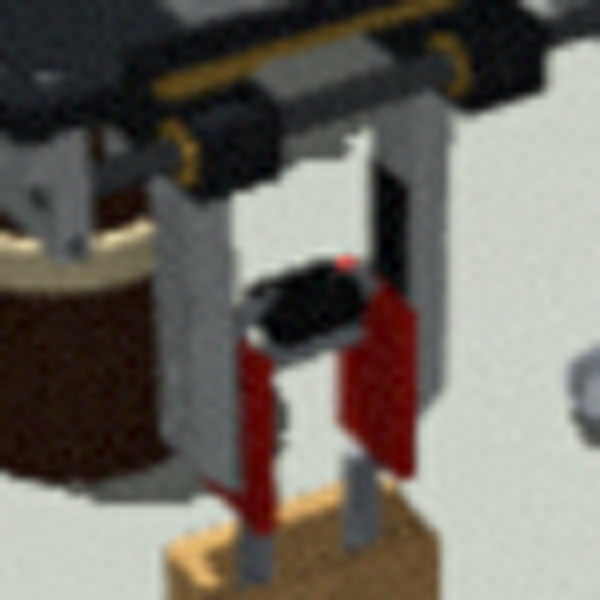

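Clear; lower the last 18 mm until the shoulders rest.

carry_out --targets '[[[0, 0, 8], 0, 46], [[0, 0, 14], 0, 46], [[0, 0, 18], 0, 46], [[0, 0, 18], 0, 46], [[0, 0, 18], 0, 46]]'

```text
t: 17.3
eef_pos: [0.4367, 0.2287, 0.1523]
tool_rot: [-0.001, 0.995, -0.101, -0.001]
ft_force: [-0.6, 0.1, -1.0]
opening: 0.495
```

Run:
```python
from h import *
go(.437,.229,.153,-.2029)
f=grab_frame('side');crop(f,'s22.png',265,200,75,75,8)
```

```text
t 17.3 pos [0.4367 0.2287 0.1523] ang -0.2033 tiltz [-0.0019  0.0028 -1.    ] open 46.5 F [-0.6  0.1 -1. ] j [-0.25  0.25 -0.41  2.06  0.13  0.86 -2.51]
  shift [ 0.2 -0.4 -0.7] turn -0.0004 mm rows 0.0 rot rows 0.0
```

View pics/s22.png

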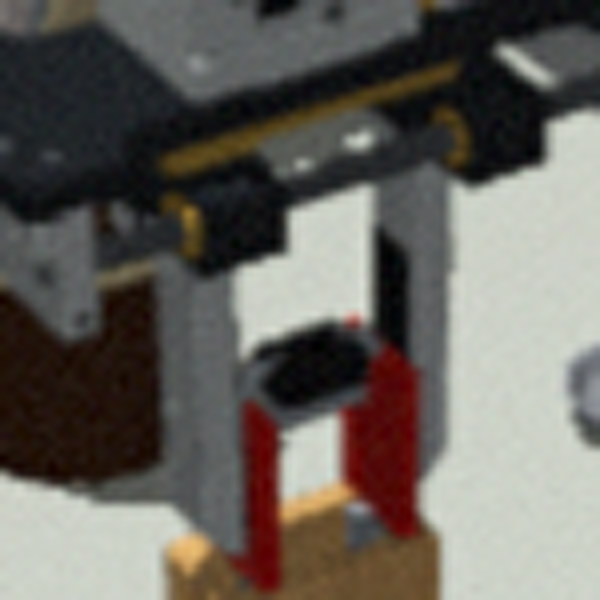

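carry_out --targets '[[[0, 0, 1], 0, 46], [[0, 0, 2], 0, 46], [[0, 0, 2], 0, 46]]'

```text
t: 17.65
eef_pos: [0.437, 0.2288, 0.1507]
tool_rot: [-0.001, 0.995, -0.102, -0.001]
ft_force: [1.3, -0.8, 3.4]
opening: 0.49
```

Run:
```python
from h import *
go(.437,.229,.153,-.2029)
f=grab_frame('side');crop(f,'s23.png',265,200,75,75,8)
go(.437,.229,.153,-.2029)
```

```text
t 17.65 pos [0.437  0.2288 0.1507] ang -0.2034 tiltz [-0.001   0.0031 -1.    ] open 46.1 F [ 1.3 -0.8  3.4] j [-0.25  0.25 -0.41  2.06  0.13  0.85 -2.51]
  shift [-0.1 -0.2 -2.3] turn -0.0005 mm rows 0.0 rot rows 0.0
t 17.7 pos [0.437  0.2288 0.1507] ang -0.2035 tiltz [-0.001   0.0031 -1.    ] open 46.2 F [ 0.5 -0.9  2.9] j [-0.25  0.25 -0.41  2.06  0.13  0.85 -2.51]
  shift [-0.1 -0.2 -2.3] turn -0.0006 mm rows 0.0 rot rows 0.0
```

View pics/s23.png

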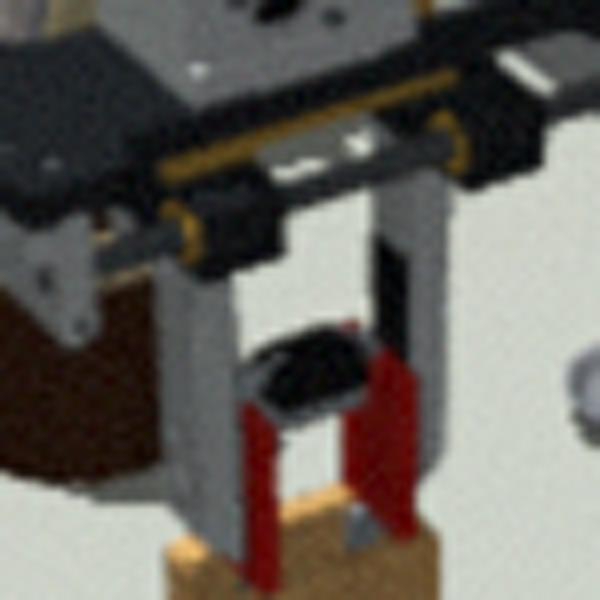

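Contact (Fz about +3 N): seated on the rim. Release.

carry_out --targets '[[[0, 0, 0], 0, 50], [[0, 0, 0], 0, 60], [[0, 0, 0], 0, 80], [[0, 0, 0], 0, 84], [[0, 0, 0], 0, 84]]'

```text
t: 18.2
eef_pos: [0.437, 0.2288, 0.1506]
tool_rot: [-0.001, 0.995, -0.102, -0.001]
ft_force: [-1.0, -0.4, 0.3]
opening: 0.834
```

Run:
```python
from h import *
f=grab_frame('side');crop(f,'s24.png',250,190,100,125,6)
go(.437,.229,.153,-.2029)
```

```text
t 18.25 pos [0.437  0.2288 0.1506] ang -0.2035 tiltz [-0.0011  0.0031 -1.    ] open 81.9 F [ 0.8  0.1 -0.2] j [-0.25  0.25 -0.41  2.06  0.13  0.85 -2.51]
  shift [-0.  -0.2 -2.4] turn -0.0006 mm rows 0.0 rot rows 0.0
```

View pics/s24.png

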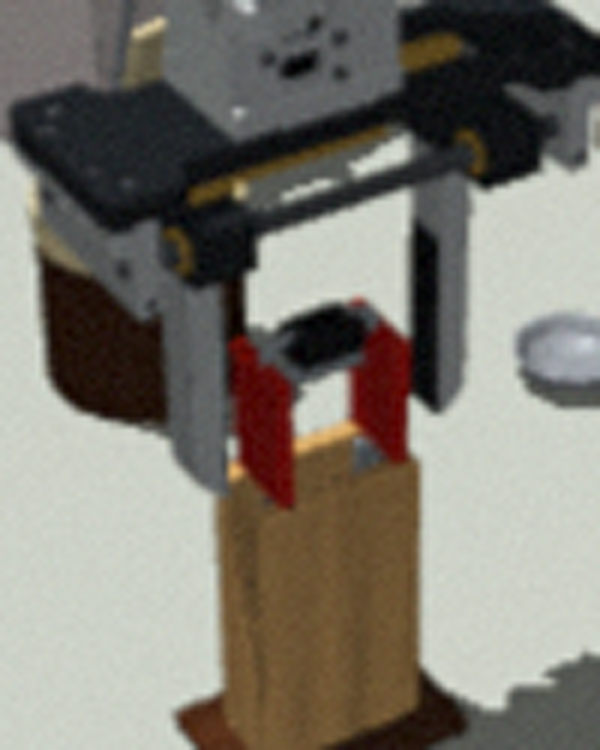

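Hanging upright as before. Retreat upward and look from both cameras.

carry_out --targets '[[[0, 0, -15], 0, 84], [[0, 0, -40], 0, 84], [[0, 0, -80], 0, 84], [[0, 0, -120], 0, 84], [[0, 0, -150], 0, 84]]'

```text
t: 18.75
eef_pos: [0.4373, 0.2285, 0.3031]
tool_rot: [-0.002, 0.995, -0.102, -0.0]
ft_force: [1.0, 0.7, 0.2]
opening: 0.894
```

carry_out --targets '[[[30, 40, 0], 0, 84], [[45, 90, 0], 0, 84], [[55, 140, 0], 0, 84], [[60, 190, 0], 0, 84], [[60, 230, 0], 0, 84]]'

```text
t: 19.25
eef_pos: [0.4492, -0.0114, 0.3022]
tool_rot: [-0.002, 0.995, -0.102, 0.0]
ft_force: [1.4, -0.9, 0.2]
opening: 0.895
```

carry_out --targets '[[[0, 30, 0], 0, 84], [[0, 70, 0], 0, 84], [[-10, 110, 0], 0, 84], [[-10, 150, 0], 0, 84], [[-10, 180, 0], 0, 84]]'

```text
t: 19.75
eef_pos: [0.4017, -0.1878, 0.3017]
tool_rot: [-0.002, 0.995, -0.103, 0.0]
ft_force: [0.6, 0.6, -0.5]
opening: 0.899
```

Run:
```python
from h import *
save('side','s25.png');save('top','t25.png')
go(.437,.229,.153,-.2029)
```

```text
t 19.85 pos [ 0.4016 -0.189   0.3015] ang -0.2096 tiltz [ 5.0e-04  3.3e-03 -1.0e+00] open 84.2 F [ 2.   0.6 -0.1] j [ 0.28 -0.03  0.02  2.   -0.    1.17 -1.48]
  shift [ -52.3 -415.7  149.9] turn -0.0067 mm rows 8.9 rot rows 0.0
```

View pics/s25.png

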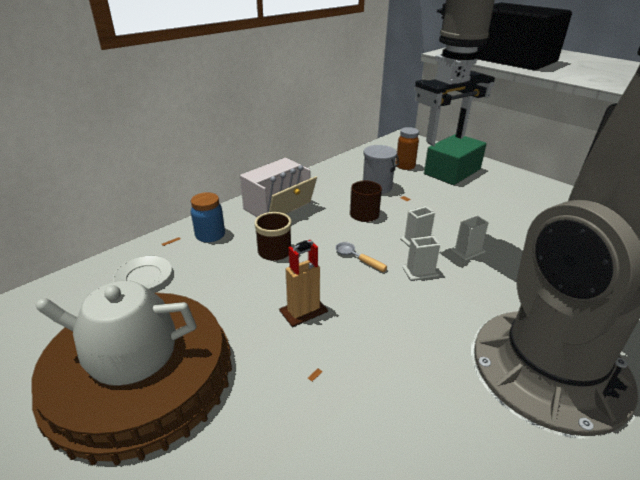

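View pics/t25.png

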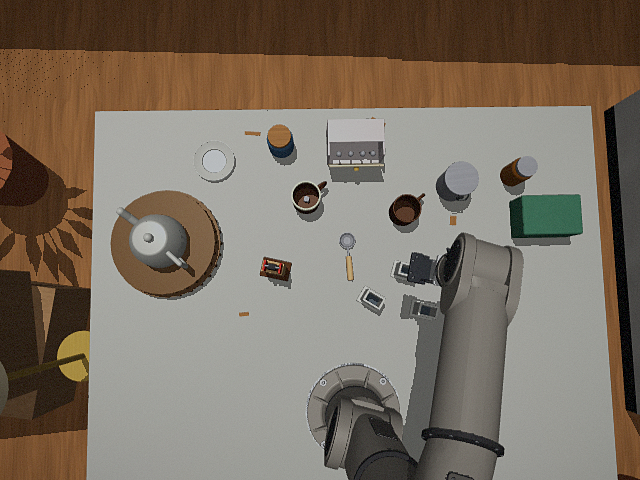

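The pictures show the tongs upright in their stand (side 303,260; top 276,268). The cube is in the banded mug (top 306,199), and the mugs, kettle, caddy and spoon sit where they were.

Run:
```python
from h import *
a=cv2.imread('pics/top0.png');b=cv2.imread('pics/top0.png')
c=cv2.imread('pics/t25.png');d=cv2.absdiff(a,c).max(2)
for n,(x0,y0,x1,y1) in dict(mug=(285,175,330,220),plain=(385,188,427,228),spoon=(338,230,358,285),kettle=(105,185,222,300),caddy=(432,158,480,210),stand=(255,250,300,285)).items(): print(n,(d[y0:y1,x0:x1]>50).sum())
print(job_done())
```

```text
mug 35
plain 0
spoon 0
kettle 0
caddy 0
stand 73
the job is handed in; nothing more can be done
None
```

The job is done and handed in at about 20 s of the 67 s allowed. I took the tongs out of the stand and squeezed them to fetch the cube from the well farthest from the base. I then lowered the cube inside the cream-banded mug, let it go near the floor, and hung the tongs back upright in their stand. Only the tongs' legs touched the cube.

**Last checks:** The final top picture shows the cube inside the banded mug. The side picture shows the tongs upright in the stand, with the gripper clear of everything. Comparing the top pictures before and after shows no change at the plain mug, spoon, kettle or caddy. The changed pixels at the banded mug (35) are about what the cube would cause. At the stand, 73 pixels changed; I put that down to the tongs hanging slightly differently.

**Disagreements:**
- **Squeeze reading:** When squeezing the cube, the gripper read 31 mm where I expected about 36 mm, which looked like a miss. The pictures after lifting showed the cube held between the tips.
- **Side camera:** It was off by about 1 pixel, and I corrected for that when aiming.

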